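# Sort mixed shoe heels into their stock trays

### The arm

A 6-joint arm with a two-finger parallel gripper is mounted at the origin on the work surface. World frame = base frame: x ahead of the robot, y to its left, z up, the work surface at z = 0. Lengths are in m, angles in degrees, forces in N, time in s.
With the tool pointing down it reaches from about 0.4 to 0.825 m from the base axis. Payload 7 kg.
Tool frame: the origin (TCP) lies on the centre line of the jaws, within the pads' length; the fingertips stand 14 mm ahead of it and the grasp point (between the pads) lies 5 mm behind it; z points along the fingers, y is the line along which they close (so a half turn about z gives the same grasp; the last joint's range is limited). The gripper opens to 88 mm and grips with 3 to 60 N. Pads are 19 mm wide; open, the fingers measure 130 mm over their backs; the gripper's body (78 mm by 193 mm) begins 47 mm behind the grasp point.
Start: joints at [16.507, 20.546, 0.682, 0, -70.136, -16.507], TCP at [0.675, -0, 0.205] pointing down, gripper open.
Joint ranges: [-176.03, 176.03], [-82.01, 121.73], [-58.28, 71.71], [-173.87, 95.51], [-174.79, -0.11], [-173.66, 173.66]. Speed limits (degrees/s): [136.94, 136.94, 172.46, 180, 180, 180].

### API

Orientations are given as [roll, pitch, yaw] about the fixed x, y, z axes, in that order (R = Rz(yaw) Ry(pitch) Rx(roll)).
In Python, from plant import r gives the robot as it stands.
- The arm moves only by the tool send_rows, never from a script. Its argument "steps" is a list of rows, each an object with "dp": the shift along the tool's x, y, z in mm, a list of three; "roll": the turn about the tool's z in rad; "jaw": the opening in per cent of the stroke, from 0 (shut) to 100 (fully open). In form: [{"dp": [tx, ty, tz], "roll": roll, "jaw": jaw}, ...]. A call has 1 to 5 rows; each row is the pose to reach, as a shift and turn from the pose commanded when the call began, along the tool's axes at that moment; what a row does not reach only later rows make up. A row lasts 1/8 s, in which the tool goes at most 62.5 mm and 10.7 degrees, less where a joint would pass 70% of its speed; a pose out of reach is approached as far as the arm can. A call with a gripper value outside its range is refused whole. The fingers move at their own pace and stop on an object; "newtons" is the grip in N (left out, the last holds). Time passes only in rows, so rows that repeat a pose let the fingers close. It gives the time, the measured TCP pose, the force, the opening and the grip force at its end, in the units of the state.
- r.get_state(): the state, without advancing time (a new reading comes with each control period).
- r.capture(name): name is "scene" or "side" or "wrist"; returns a dict with "image" (480x640x3 uint8, blue, green, red), "K" (3x3 intrinsics, pixels), "rvec" (rotation vector, rad) and "tvec" (3), from world to camera coordinates, as OpenCV has them. Camera axes: x right, y down, z forward; pixel columns grow to the right and rows downward; lengths in m; the calibration is good to about 2 mm. A picture is of the moment at which its call begins. There is no depth.
- r.close_job(): hands the job in; it is judged then, once.
The state is a dict: "time_s": time; "joints": joint angles; "qd": joint speeds; "joint_torque": joint torques, N m; "tcp_pos": TCP position; "eef_rot": TCP orientation; "contact_force": force on the tool from outside, world axes, zero at the start; "moment": the same for the moment, N m; "gripper_width": finger opening in m; "gripper_force": force on a finger pad.
Only numpy, scipy, OpenCV 4.12 (cv2) and the standard library are available. Lean on these libraries where they do the work, as an engineer would, in place of code of your own. Each camera call takes 0.05 s, during which the arm holds its last target. There are 200 camera calls.

### The job

Sort the five loose shoe heels on the bench into the three blue stock trays: each heel goes into the empty front bay of the tray whose back bay already holds heels of its own kind. Stand every heel flat on the tray floor on its black rubber face, side by side and not on top of one another, setting them down rather than letting them drop. Leave the little tin of cement standing where it is.

Things in the scene. Friction and masses are not known exactly. Their poses are not given: they have to be found in the camera images.
- low_heel_a: a low, broad men's heel, ivory plastic with a black rubber underside: D-shaped from above, 62 mm long (x), 58 mm wide (y, parallel sides), 26 mm high, about 60 g. Origin at the centre of its underside, z up; the flat breast is at +x, the round back at -x. Grip it across its width. It may stand at any yaw.
- low_heel_b: the second low, broad heel, the same as low_heel_a
- block_heel_a: a tall, slender block heel, ivory plastic with a black rubber foot: 40 mm long (x), 40 mm wide (y, parallel sides), 58 mm high, the foot slightly shorter (35 mm) than the top, about 50 g. Origin at the centre of its underside, z up; flat breast at +x, round back at -x. Grip it across its width. It may stand at any yaw.
- block_heel_b: the second tall block heel, the same as block_heel_a
- wedge_heel: wedge heel, ivory plastic with black rubber underside: 115 mm long (x), 50 mm wide (y, parallel sides), 44 mm high over the round back (-x end), sloping to 6 mm at the +x end, about 90 g. Origin at the middle of its underside, z up. Its weight lies near x = -15 mm, where it is 32 mm high: grip it there across its width. Any yaw.
- tray_low: blue tray for low heels, fixed to the bench, 202 (x) x 170 (y) x 34 mm high, walls and floor 5 mm; origin under its centre, yaw within 3 degrees of zero. A slat (top at 31 mm) divides it. Empty front bay, towards the robot: inside x -96 to +32, y -80 to +80 mm. Back bay, x +36 to +96: two low heels. Two more fit side by side in the front bay at y -40 and +40, lengths along y.
- tray_block: a tray just like tray_low, but for block heels: three tall block heels stand in its back bay, their tops 63 mm above the bench. Two more fit side by side in its front bay in the same way.
- tray_wedge: a tray just like tray_low, but for wedge heels: one wedge heel lies crosswise (along y) in its back bay, its top 49 mm above the bench. Another fits in its front bay, best crosswise too.
- cement_tin: a small closed round tin of cement, bare metal with a tan band, 62 mm in diameter, 47 mm high, standing among the loose heels; origin at the centre of its underside. To be left standing where it is.
Mind the look-alikes: they are no part of the job. Leave any brown look-alike of the wedge_heel alone. What is shaped like the low_heel_b but green is not meant.

How it is judged:
By the outcome, as a careful person would: the job done as asked, in the order asked, and still so for the second after the job is handed in, with the robot touching nothing.
It also fails if it takes over 120 s, if anything falls off the work surface, if the arm or the gripper's body presses on something with over 40 N, if the wrist force passes 120 N, or if a joint passes its speed limit or range.

## Working session

There is one attempt and no reset: what is moved stays moved. The work goes in short steps, Python scripts to look and compute and a tool call to move; the robot and the scene stay as the last step left them, time stands still between calls to the robot, and variables do not carry over. Pictures are saved under pics/ and viewed, at most 14 in all, crops included, and the job is handed in when it is done.

Besides the shell and the picture viewer there is one more tool, called after "Emit:" by a JSON object that holds its "method" and its "body". send_rows: Moves the arm, as the interface text tells. Its arguments: {"type":"object","properties":{"steps":{"type":"array","items":{"type":"object","properties":{"dp":{"type":"array","items":{"type":"number"}},"roll":{"type":"number"},"jaw":{"type":"number"}}}},"newtons":{"type":"number"}},"required":["steps"]}

```bash
mkdir -p pics; ls; python3 - <<'E'
from plant import r
import cv2,pickle
s=r.get_state();print({k:s[k] for k in('time_s','tcp_pos','eef_rot','gripper_width')})
for n in('scene','side'):
    c=r.capture(n);cv2.imwrite(f'pics/{n}0.png',c['image']);pickle.dump(c,open(f'pics/{n}0.pkl','wb'));print(n,c['K'].tolist(),c['rvec'],c['tvec'])
E
```

```text
pics
{'time_s': 0.0, 'tcp_pos': array([ 6.74457734e-01, -4.05358295e-05,  2.03819096e-01]), 'eef_rot': array([ 1.79903329e+02, -8.81858021e-03, -9.00071909e+01]), 'gripper_width': 0.0873825551690556}
scene [[618.4377270662799, 0.0, 317.53278125019233], [0.0, 618.4377270662799, 241.05678440111723], [0.0, 0.0, 1.0]] [ 2.42644154  0.80647195 -0.26432481] [-0.28520915 -0.22850371  1.82168269]
side [[466.45845317416024, 0.0, 312.3495300899677], [0.0, 466.45845317416024, 240.226169155645], [0.0, 0.0, 1.0]] [ 2.33917699 -0.16760364  0.08932695] [-4.16403788e-01  3.11595589e-05  1.06248760e+00]
```

View pics/scene0.png

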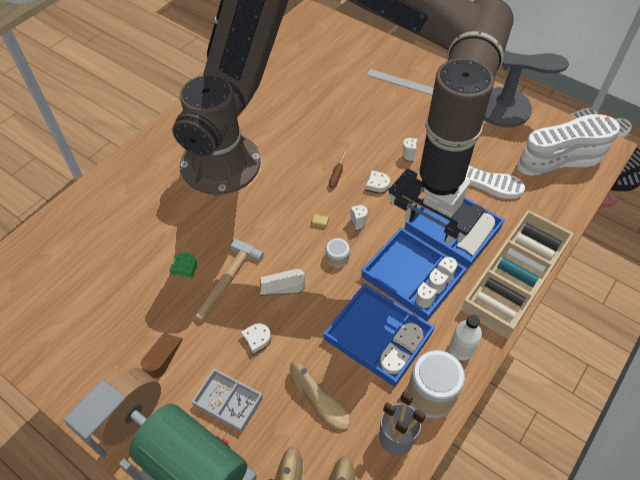

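View pics/side0.png

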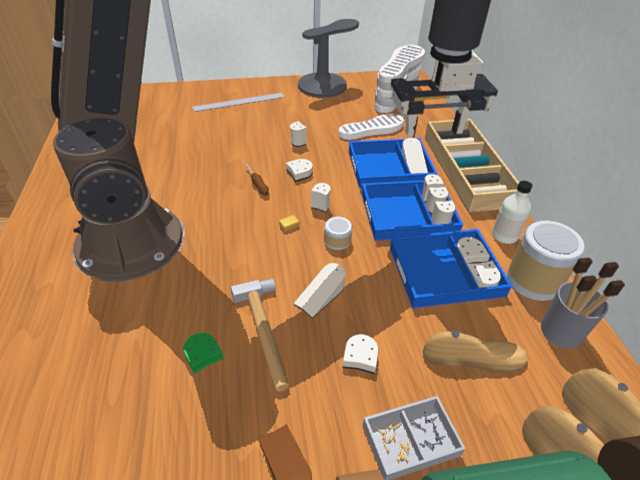

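The scene and side views show these loose heels, in scene pixels: low at (257,338) and (377,181), block at (410,149) and (359,216), wedge at (283,282). The tin is at (338,252). From the top of the image down, the trays are wedge, block and low.

```bash
cat > h.py <<'E'
import cv2,numpy as np,pickle
def bp(c,uv,z):
    """pixels -> world xy on plane z"""
    R=cv2.Rodrigues(c['rvec'])[0];o=-R.T@np.ravel(c['tvec'])
    uv=np.atleast_2d(np.float64(uv));d=np.c_[uv,np.ones(len(uv))]@np.linalg.inv(c['K']).T@R
    return (o+d*((z-o[2])/d[:,2])[:,None])[:,:2]
def pj(c,P):
    return cv2.projectPoints(np.float64(P).reshape(-1,1,3),c['rvec'],c['tvec'],c['K'],None)[0].reshape(-1,2)
def snap(name,tag):
    from plant import r
    c=r.capture(name);cv2.imwrite(f'pics/{tag}.png',c['image']);pickle.dump(c,open(f'pics/{tag}.pkl','wb'));return c
def load(t): return pickle.load(open(f'pics/{t}.pkl','rb'))
E
python3 - <<'E'
from h import *
np.set_printoptions(precision=3,suppress=True)
a,b=load('scene0'),load('side0')
for n,z,p,q in [('lowA',.026,(257,336),(361,349)),('lowB',.026,(377,180),(300,167)),('blkA',.058,(410,142),(298,125)),('blkB',.058,(359,209),(321,185)),('wedge',.02,(283,282),(320,288)),('tin',.047,(338,246),(338,225)),('green',.026,(184,263),(203,347))]:
    print(n,bp(a,p,z),bp(b,q,z))
print('low tray corners',bp(b,[(390,234),(478,232),(508,296),(408,304)],.034),bp(a,[(369,289),(433,330),(396,382),(324,335)],.034))
print('blk tray',bp(b,[(361,184),(384,238)],.034),bp(a,[(403,230),(362,272)],.034))
print('wedge tray',bp(b,[(349,142),(363,181)],.034))
# rectified top view from side+scene at z=0.03, 1mm/px
for n,c in(('a',a),('b',b)):
    xs,ys=np.meshgrid(np.arange(.3,.9,.001),np.arange(.40,-.40,-.001)) 
    m=pj(c,np.c_[xs.ravel(),ys.ravel(),np.full(xs.size,.03)]).reshape(*xs.shape,2).astype('f')
    im=cv2.remap(c['image'],m[...,0],m[...,1],1)
    cv2.imwrite(f'pics/r{n}.png',cv2.rotate(im,cv2.ROTATE_90_COUNTERCLOCKWISE))
E
```

```text
lowA [[ 0.457 -0.372]] [[ 0.453 -0.37 ]]
lowB [[0.416 0.201]] [[0.417 0.196]]
blkA [[0.426 0.353]] [[0.432 0.353]]
blkB [[0.447 0.065]] [[0.452 0.071]]
wedge [[ 0.41  -0.216]] [[ 0.404 -0.215]]
tin [[ 0.468 -0.059]] [[ 0.469 -0.063]]
green [[ 0.172 -0.326]] [[ 0.174 -0.326]]
low tray corners [[ 0.582 -0.094]
 [ 0.78  -0.114]
 [ 0.765 -0.297]
 [ 0.564 -0.289]] [[ 0.6   -0.111]
 [ 0.785 -0.113]
 [ 0.785 -0.275]
 [ 0.585 -0.278]]
blk tray [[ 0.558  0.093]
 [ 0.565 -0.105]] [[ 0.571  0.092]
 [ 0.558 -0.08 ]]
wedge tray [[0.567 0.285]
 [0.566 0.104]]
```

View pics/rb.png

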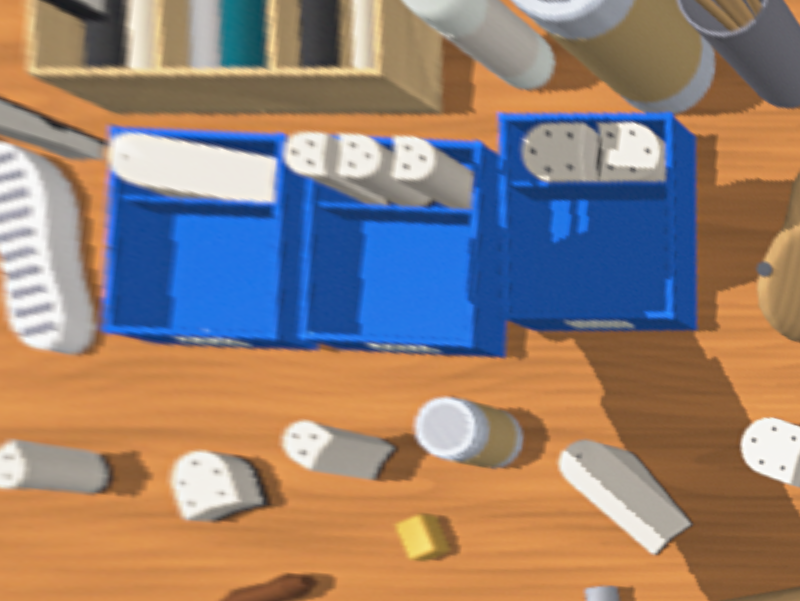

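The rectified side view (1 mm/px, up = +x, left = +y) shows the trays left to right as wedge, block and low. The block heel is near (300,437), the low heel near (205,485), the wedge near (620,495) and the tin near (450,430). I'm going above two of the heels for a close look.

Emit:
{"method": "send_rows", "body": {"steps": [{"dp": [-30, 50, -30]}, {"dp": [-65, 110, -65]}, {"dp": [-100, 170, -100]}, {"dp": [-130, 225, -130]}, {"dp": [-130, 225, -130]}]}}

```text
invalid input
```

```bash
python3 - <<'E'
from h import *
from plant import r
c=snap('wrist','w1');s=r.get_state();print(s['tcp_pos'],s['eef_rot'],s['time_s'])
R=cv2.Rodrigues(c['rvec'])[0];print((-R.T@np.ravel(c['tvec'])),R[2],c['K'][0,0])
E
```

```text
[ 6.74595672e-01 -3.18641844e-05  2.04029510e-01] [ 1.79925715e+02 -7.26698162e-03 -9.00056164e+01] 0.15
[ 0.67414088 -0.07321417  0.38498419] [-0.00150327  0.27604988 -0.96114213] 401.56241874477377
```

View pics/w1.png

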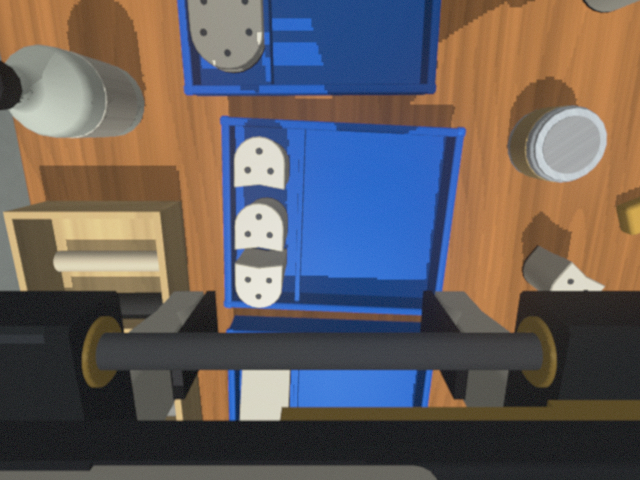

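The wrist camera looks ahead of the jaws, towards -y. It sees the block tray with corners near (223,119), (463,130), (444,314) and (226,308), and the near edge of the low tray at row 93. The move was refused, probably because each row needs every field.

Emit:
{"method": "send_rows", "body": {"steps": [{"dp": [-50, 50, -30], "roll": 0, "jaw": 100}, {"dp": [-90, 100, -60], "roll": 0, "jaw": 100}, {"dp": [-130, 150, -90], "roll": 0, "jaw": 100}, {"dp": [-180, 190, -130], "roll": 0, "jaw": 100}, {"dp": [-220, 225, -130], "roll": 0, "jaw": 100}], "newtons": 20}}

```text
time_s: 0.78
tcp_pos: [0.4688, 0.1989, 0.3296]
eef_rot: [-179.9, 0.1, -90.0]
contact_force: [1.4, 1.1, 0.5]
gripper_width: 0.0872
gripper_force: 0.0
```

```bash
python3 - <<'E'
from h import *
from plant import r
b=load('w1');print(bp(b,[(223,119),(463,130),(444,314),(226,308)],.034),bp(b,[(185,92),(437,94)],.034),bp(b,[(568,144)],.047))
c=snap('wrist','w2');s=r.get_state();print(s['tcp_pos'],s['eef_rot'],s['time_s'])
E
```

```text
[[ 0.75346512 -0.082526  ]
 [ 0.55247262 -0.07374384]
 [ 0.55386759  0.0953235 ]
 [ 0.7618835   0.08895457]] [[ 0.78318208 -0.10360709]
 [ 0.57663671 -0.10212173]] [[ 0.47006545 -0.06274715]]
[0.46579635 0.20308257 0.3311956 ] [-179.82062689    0.27066561  -89.86898269] 0.825
```

View pics/w2.png

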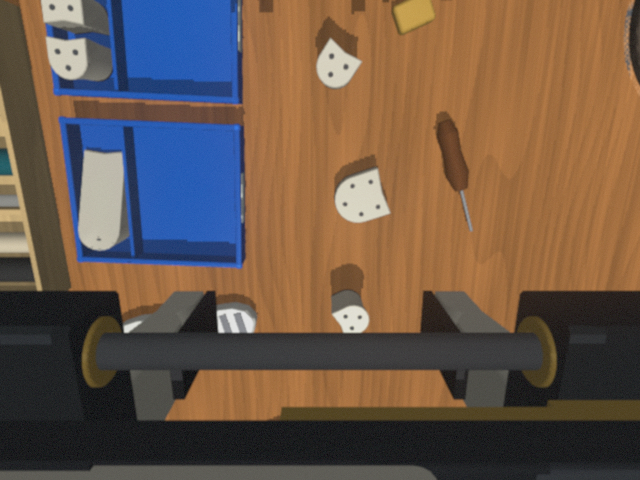

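This view shows blkB's top with breast corners at about (330,40) and (361,63), and lowB's with corners at about (377,168) and (389,214). The wedge tray corners are (61,119), (242,124), (242,269) and (77,262). blkA's top is near (350,318).

```bash
cat >> h.py <<'E'
def heel(c,p,q,z,half):
    """breast corners p,q on plane z -> centre, heading of +x (deg), seen width; away from round-back sign chosen by half>0"""
    P,Q=bp(c,[p,q],z);w=Q-P;n=np.array([-w[1],w[0]])/np.linalg.norm(w)
    return (P+Q)/2-n*half, np.degrees(np.arctan2(n[1],n[0])),np.linalg.norm(w)
def go(x,y,z,yaw):
    """dp (mm) and roll (rad) from the measured pose to the goal; yaw = world yaw of tool, mod 180"""
    from plant import r
    from scipy.spatial.transform import Rotation as T
    s=r.get_state();d=np.array([x,y,z])-s['tcp_pos'];M=T.from_euler('xyz',s['eef_rot'],degrees=True)
    t=(yaw-s['eef_rot'][2]+90)%180-90
    print('dp',np.round(M.inv().apply(d)*1e3,1),'roll',round(-np.radians(t),3),'t',s['time_s'],'w',s['gripper_width'],s['gripper_force'])
E
python3 - <<'E'
from h import *
c=load('w2')
print('blkB',heel(c,(361,63),(330,40),.058,.02), bp(c,(338,63),.058))
print('blkB',heel(c,(330,40),(361,63),.058,.02))
print('lowB',heel(c,(377,168),(389,214),.026,.031),bp(c,(362,197),.026))
print('lowB',heel(c,(389,214),(377,168),.026,.031))
print('wt',bp(c,[(61,119),(242,124),(242,269),(77,262)],.034),'blkA',bp(c,(350,315),.058))
E
```

```text
blkB (array([0.42996321, 0.03136031]), np.float64(56.173618809661654), np.float64(0.038857186164962136)) [[0.44878788 0.05877399]]
blkB (array([0.45223034, 0.06458944]), np.float64(-123.82638119033835), np.float64(0.038857186164962136))
lowB (array([0.42079742, 0.20575532]), np.float64(-163.0695873643468), np.float64(0.05816193613157416)) [[0.41641648 0.20357   ]]
lowB (array([0.36148456, 0.1877003 ]), np.float64(16.93041263565322), np.float64(0.05816193613157416))
wt [[0.76087201 0.11339058]
 [0.55599441 0.11889731]
 [0.56532595 0.29323014]
 [0.77135173 0.2840267 ]] blkA [[0.43030067 0.34481711]]
```

```bash
python3 -c "
from h import *
go(.451,.066,.13,-124)"
```

```text
dp [138.   15.7 200.5] roll 0.596 t 0.825 w 0.08802919954443836 0.0
```

Emit:
{"method": "send_rows", "body": {"steps": [{"dp": [40, 5, 40], "roll": 0.15, "jaw": 100}, {"dp": [80, 10, 80], "roll": 0.3, "jaw": 100}, {"dp": [120, 15, 120], "roll": 0.45, "jaw": 100}, {"dp": [138, 16, 170], "roll": 0.6, "jaw": 100}, {"dp": [138, 16, 200], "roll": 0.6, "jaw": 100}]}}

```text
time_s: 1.45
tcp_pos: [0.4522, 0.058, 0.1255]
eef_rot: [179.9, -0.1, -124.6]
contact_force: [1.8, -0.0, -0.2]
gripper_width: 0.0876
gripper_force: 0.0
```

```bash
python3 -c "
from h import *
go(.451,.066,.031,-124)
snap('side','s2')
c=cv2.imread('pics/s2.png')[100:280,230:390];cv2.imwrite('pics/s2c.png',cv2.resize(c,None,fx=4,fy=3.3))"
```

```text
dp [-6.1  5.4 94.5] roll -0.011 t 1.45 w 0.08757998951892047 0.0
```

View pics/s2c.png

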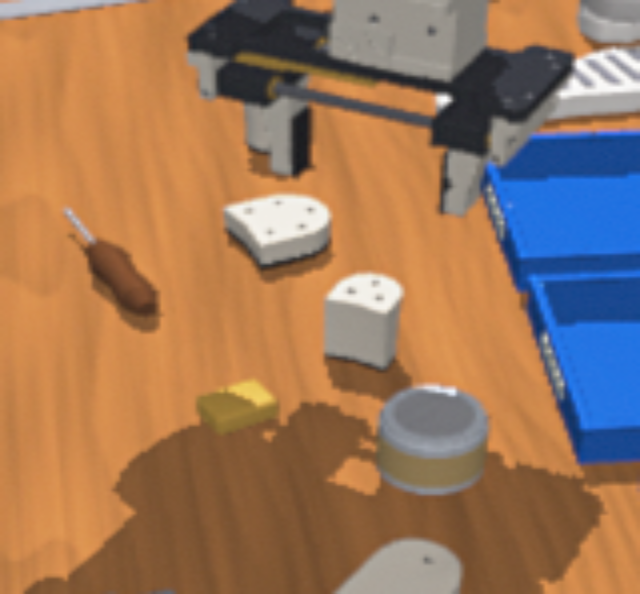

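The crop shows blkB upright at about (365,315) under the jaws, clear of the tin at (432,437). The fingers line up with its parallel sides.

Emit:
{"method": "send_rows", "body": {"steps": [{"dp": [-6, 5, 0], "roll": 0, "jaw": 100}, {"dp": [-6, 5, 30], "roll": 0, "jaw": 100}, {"dp": [-6, 5, 60], "roll": 0, "jaw": 100}, {"dp": [-6, 5, 94], "roll": 0, "jaw": 100}, {"dp": [-6, 5, 94], "roll": 0, "jaw": 100}]}}

```text
time_s: 2.12
tcp_pos: [0.4526, 0.068, 0.0334]
eef_rot: [180.0, -0.1, -124.3]
contact_force: [-0.2, 0.3, 1.3]
gripper_width: 0.0875
gripper_force: 0.0
```

Emit:
{"method": "send_rows", "body": {"steps": [{"dp": [0, 0, 0], "roll": 0, "jaw": 60}, {"dp": [0, 0, 0], "roll": 0, "jaw": 30}, {"dp": [0, 0, 0], "roll": 0, "jaw": 30}, {"dp": [0, 0, 0], "roll": 0, "jaw": 30}, {"dp": [0, 0, 0], "roll": 0, "jaw": 30}]}}

```text
time_s: 2.75
tcp_pos: [0.4531, 0.0676, 0.0339]
eef_rot: [-180.0, 0.0, -124.4]
contact_force: [-0.2, 0.6, -0.1]
gripper_width: 0.0431
gripper_force: 0.2
```

Emit:
{"method": "send_rows", "body": {"steps": [{"dp": [0, 0, 0], "roll": 0, "jaw": 20}, {"dp": [0, 0, 0], "roll": 0, "jaw": 20}, {"dp": [0, 0, -20], "roll": 0, "jaw": 20}, {"dp": [0, 0, -60], "roll": 0, "jaw": 20}, {"dp": [0, 0, -110], "roll": 0, "jaw": 20}]}}

```text
time_s: 3.38
tcp_pos: [0.4519, 0.0671, 0.1439]
eef_rot: [179.9, -0.2, -124.4]
contact_force: [1.2, 1.3, -1.4]
gripper_width: 0.0387
gripper_force: 20.0
```

```bash
python3 -c "
from h import *
go(.6245,-.032,.13,-92)"
```

```text
dp [ -15.7 -198.5   13.6] roll -0.565 t 3.375 w 0.038703989755497915 19.98496476051514
```

Emit:
{"method": "send_rows", "body": {"steps": [{"dp": [-4, -50, 0], "roll": -0.14, "jaw": 20}, {"dp": [-8, -100, 5], "roll": -0.28, "jaw": 20}, {"dp": [-12, -150, 10], "roll": -0.42, "jaw": 20}, {"dp": [-16, -196, 13], "roll": -0.565, "jaw": 20}, {"dp": [-16, -196, 13], "roll": -0.565, "jaw": 20}]}}

```text
time_s: 4.0
tcp_pos: [0.6251, -0.0316, 0.1286]
eef_rot: [179.9, -0.1, -92.0]
contact_force: [-1.6, 0.0, -2.1]
gripper_width: 0.0387
gripper_force: 20.0
```

```bash
python3 -c "
from h import *
go(.622,-.032,.05,-92)
snap('wrist','w3');snap('side','s3')
a=load('s3')['image'][60:360,330:530];cv2.imwrite('pics/s3c.png',cv2.resize(a,None,fx=2,fy=2))
"
```

```text
dp [ 0.5  2.9 78.6] roll -0.001 t 4.0 w 0.03873735081946284 19.982270436594263
```

View pics/w3.png

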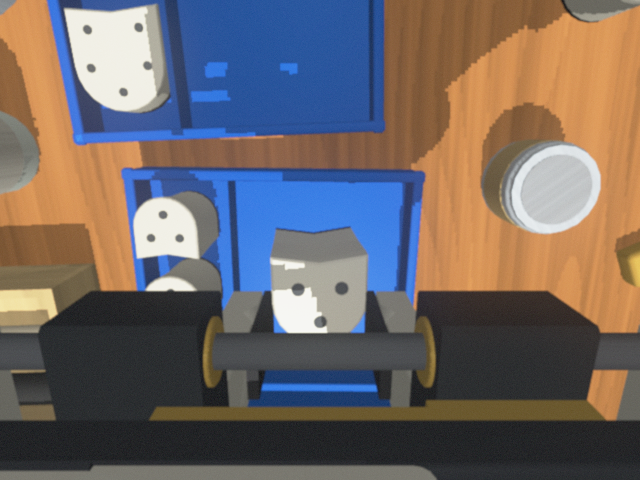

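The heel hangs upright in the jaws, its breast edge running from (271,262) to (367,262). The block tray's near corners are (124,170) and (422,175), and the low tray's near edge runs from (78,141) to (383,129).

```bash
python3 -c "
from h import *
c=load('w3')
print(bp(c,[(124,170),(422,175)],.034),bp(c,[(78,141),(383,129)],.034),bp(c,[(270,262),(367,262)],.1286+.0246))"
```

```text
[[ 0.75424096 -0.08384644]
 [ 0.55244167 -0.0733018 ]] [[ 0.78150755 -0.10381859]
 [ 0.57922648 -0.1043137 ]] [[ 0.64369868 -0.05366184]
 [ 0.60393434 -0.05222259]]
```

Emit:
{"method": "send_rows", "body": {"steps": [{"dp": [0, 0, 30], "roll": 0.017, "jaw": 20}, {"dp": [0, 0, 60], "roll": 0.017, "jaw": 20}, {"dp": [0, 0, 80], "roll": 0.017, "jaw": 20}, {"dp": [0, 0, 87], "roll": 0.017, "jaw": 20}, {"dp": [0, 0, 87], "roll": 0.017, "jaw": 20}]}}

```text
time_s: 4.72
tcp_pos: [0.6235, -0.0294, 0.044]
eef_rot: [180.0, -0.0, -93.0]
contact_force: [-0.3, -0.6, -0.4]
gripper_width: 0.0388
gripper_force: 20.0
```

Emit:
{"method": "send_rows", "body": {"steps": [{"dp": [0, 0, 1], "roll": 0, "jaw": 20}, {"dp": [0, 0, 2], "roll": 0, "jaw": 20}, {"dp": [0, 0, 2], "roll": 0, "jaw": 20}]}}

```text
time_s: 5.1
tcp_pos: [0.6239, -0.0298, 0.042]
eef_rot: [-180.0, 0.0, -93.0]
contact_force: [-0.2, 0.9, -0.8]
gripper_width: 0.0387
gripper_force: 20.0
```

Emit:
{"method": "send_rows", "body": {"steps": [{"dp": [0, 0, 1.5], "roll": 0, "jaw": 20}, {"dp": [0, 0, 3], "roll": 0, "jaw": 20}, {"dp": [0, 0, 3.5], "roll": 0, "jaw": 20}, {"dp": [0, 0, 3.5], "roll": 0, "jaw": 20}]}}

```text
time_s: 5.6
tcp_pos: [0.6241, -0.0298, 0.0387]
eef_rot: [-180.0, 0.0, -93.0]
contact_force: [-0.2, 0.6, 4.1]
gripper_width: 0.0389
gripper_force: 20.0
```

Emit:
{"method": "send_rows", "body": {"steps": [{"dp": [0, 0, 0], "roll": 0, "jaw": 55}, {"dp": [0, 0, 0], "roll": 0, "jaw": 65}, {"dp": [0, 0, 0], "roll": 0, "jaw": 65}, {"dp": [0, 0, -30], "roll": 0, "jaw": 65}, {"dp": [0, 0, -80], "roll": 0, "jaw": 65}]}}

```text
time_s: 6.22
tcp_pos: [0.6222, -0.0301, 0.1169]
eef_rot: [179.7, -0.1, -93.0]
contact_force: [1.4, -0.6, 0.5]
gripper_width: 0.0573
gripper_force: 0.0
```

```bash
python3 -c "
from h import *
go(.418,.30,.26,-90)"
```

```text
dp [-318.8  221.8 -142.4] roll -0.052 t 6.225 w 0.057266962664234665 0.0
```

Emit:
{"method": "send_rows", "body": {"steps": [{"dp": [-35, 22, -45], "roll": 0, "jaw": 100}, {"dp": [-75, 48, -80], "roll": 0, "jaw": 100}, {"dp": [-120, 75, -110], "roll": 0, "jaw": 100}, {"dp": [-165, 105, -140], "roll": 0, "jaw": 100}, {"dp": [-210, 135, -170], "roll": 0, "jaw": 100}]}}

```text
time_s: 6.85
tcp_pos: [0.4987, 0.188, 0.2892]
eef_rot: [-180.0, 0.0, -93.0]
contact_force: [0.8, 1.0, 0.2]
gripper_width: 0.0872
gripper_force: 0.0
```

Emit:
{"method": "send_rows", "body": {"steps": [{"dp": [-40, 25, -10], "roll": -0.03, "jaw": 100}, {"dp": [-80, 50, -20], "roll": -0.05, "jaw": 100}, {"dp": [-80, 50, -20], "roll": -0.05, "jaw": 100}, {"dp": [-80, 50, -20], "roll": -0.05, "jaw": 100}]}}

```text
time_s: 7.35
tcp_pos: [0.4538, 0.2693, 0.3079]
eef_rot: [180.0, -0.0, -90.1]
contact_force: [0.9, -1.1, 0.1]
gripper_width: 0.0879
gripper_force: 0.0
```

```bash
python3 -c "
from h import *
snap('wrist','w4');go(.418,.30,.26,-90)"
```

```text
dp [-31.1  36.1  47.8] roll -0.002 t 7.4 w 0.08752951674663685 0.0
```

View pics/w4.png

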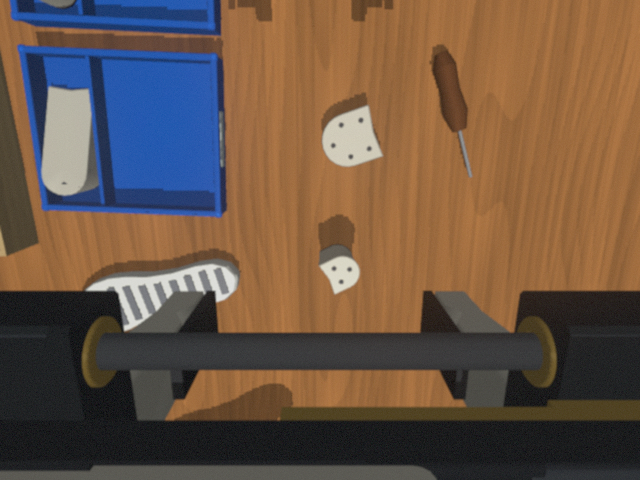

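lowB's breast corners are (368,106) and (382,157). blkA's are (319,266) and (336,294), with the round back towards (358,265). The wedge tray corners are (22,49), (219,54), (221,215) and (46,209).

```bash
python3 -c "
from h import *
c=load('w4')
print('lowB',heel(c,(368,106),(382,157),.026,.031))
print('blkA',heel(c,(336,294),(319,266),.058,.02),bp(c,(341,271),.058))
print('wt',bp(c,[(22,49),(219,54),(221,215),(46,209)],.034))
go(.437,.348,.12,-90)
"
```

```text
lowB (array([0.42004086, 0.20703808]), np.float64(-162.10744969774603), np.float64(0.05718537913683748))
blkA (array([0.42579363, 0.35060106]), np.float64(29.849252844378423), np.float64(0.039428091674713575)) [[0.42794501 0.34948773]]
wt [[0.75952002 0.11467738]
 [0.55636114 0.11961107]
 [0.56588792 0.28944763]
 [0.76630968 0.2822005 ]]
dp [-79.2  17.2 187.8] roll -0.002 t 7.4 w 0.08752951674663685 0.0
```

Emit:
{"method": "send_rows", "body": {"steps": [{"dp": [-20, 7, 40], "roll": 0.18, "jaw": 100}, {"dp": [-40, 14, 80], "roll": 0.36, "jaw": 100}, {"dp": [-60, 21, 120], "roll": 0.54, "jaw": 100}, {"dp": [-81, 28, 160], "roll": 0.72, "jaw": 100}, {"dp": [-81, 28, 183], "roll": 0.9, "jaw": 100}]}}

```text
time_s: 8.02
tcp_pos: [0.426, 0.3494, 0.1225]
eef_rot: [-179.9, -0.2, -142.1]
contact_force: [0.3, -1.2, 0.5]
gripper_width: 0.0875
gripper_force: 0.0
```

Emit:
{"method": "send_rows", "body": {"steps": [{"dp": [0, 0, 0], "roll": 0.147, "jaw": 100}, {"dp": [0, 0, 0], "roll": 0.147, "jaw": 100}]}}

```text
time_s: 8.28
tcp_pos: [0.4268, 0.3493, 0.1245]
eef_rot: [-180.0, -0.1, -150.1]
contact_force: [-0.1, 0.1, 1.2]
gripper_width: 0.0879
gripper_force: 0.0
```

```bash
python3 -c "
from h import *
go(.426,.350,.033,30)
"
```

```text
dp [ 0.2  1.1 91.5] roll -0.002 t 8.275 w 0.08791304900260392 0.0
```

Emit:
{"method": "send_rows", "body": {"steps": [{"dp": [0, 1, 30], "roll": 0, "jaw": 100}, {"dp": [0, 1, 60], "roll": 0, "jaw": 100}, {"dp": [0, 1, 91], "roll": 0, "jaw": 100}, {"dp": [0, 1, 91], "roll": 0, "jaw": 60}, {"dp": [0, 1, 91], "roll": 0, "jaw": 20}]}}

```text
time_s: 8.9
tcp_pos: [0.4266, 0.3516, 0.0354]
eef_rot: [180.0, 0.1, -150.0]
contact_force: [-0.1, 0.9, 1.1]
gripper_width: 0.0729
gripper_force: 0.0
```

Emit:
{"method": "send_rows", "body": {"steps": [{"dp": [0, 0, 0], "roll": 0, "jaw": 20}, {"dp": [0, 0, 0], "roll": 0, "jaw": 20}, {"dp": [0, 0, 0], "roll": 0, "jaw": 20}, {"dp": [0, 0, 0], "roll": 0, "jaw": 20}, {"dp": [0, 0, 0], "roll": 0, "jaw": 20}]}}

```text
time_s: 9.52
tcp_pos: [0.426, 0.3514, 0.0345]
eef_rot: [-180.0, 0.0, -150.1]
contact_force: [0.6, -0.9, 4.0]
gripper_width: 0.0386
gripper_force: 20.0
```

Emit:
{"method": "send_rows", "body": {"steps": [{"dp": [0, 0, -20], "roll": 0, "jaw": 20}, {"dp": [0, 0, -60], "roll": 0, "jaw": 20}, {"dp": [0, 0, -110], "roll": 0, "jaw": 20}, {"dp": [0, 0, -110], "roll": 0, "jaw": 20}]}}

```text
time_s: 10.02
tcp_pos: [0.4273, 0.3534, 0.1482]
eef_rot: [179.8, 0.4, -150.1]
contact_force: [0.2, 0.1, -0.7]
gripper_width: 0.0389
gripper_force: 19.9
```

```bash
python3 -c "
from h import *
go(.627,.048,.145,-93)
"
```

```text
dp [ -20.7 -364.4    2.2] roll -0.996 t 10.025 w 0.03889958359018358 19.942343743750826
```

Emit:
{"method": "send_rows", "body": {"steps": [{"dp": [-3, -50, 0], "roll": -0.16, "jaw": 20}, {"dp": [-6, -105, 0], "roll": -0.34, "jaw": 20}, {"dp": [-9, -160, 0], "roll": -0.52, "jaw": 20}, {"dp": [-12, -215, 0], "roll": -0.7, "jaw": 20}, {"dp": [-15, -270, 0], "roll": -0.88, "jaw": 20}]}}

```text
time_s: 10.65
tcp_pos: [0.5714, 0.127, 0.1431]
eef_rot: [179.9, -0.0, -100.6]
contact_force: [1.7, 0.6, -1.2]
gripper_width: 0.0391
gripper_force: 19.9
```

```bash
python3 -c "
from h import *
go(.628,.048,.145,-93)
"
```

```text
dp [ 67.3 -70.1  -1.9] roll -0.132 t 10.65 w 0.03905397977965191 19.940253866370767
```

Emit:
{"method": "send_rows", "body": {"steps": [{"dp": [30, -30, 0], "roll": -0.06, "jaw": 20}, {"dp": [66, -65, 0], "roll": -0.12, "jaw": 20}, {"dp": [66, -65, 0], "roll": -0.12, "jaw": 20}, {"dp": [66, -65, 0], "roll": -0.12, "jaw": 20}]}}

```text
time_s: 11.15
tcp_pos: [0.6218, 0.0511, 0.1429]
eef_rot: [179.9, -0.0, -94.1]
contact_force: [-0.6, 0.2, -0.2]
gripper_width: 0.0386
gripper_force: 19.9
```

```bash
python3 -c "
from h import *
go(.628,.048,.0425,-93)
"
```

```text
dp [  2.6  -6.6 100.4] roll -0.02 t 11.15 w 0.03856356508297308 19.942683406407014
```

Emit:
{"method": "send_rows", "body": {"steps": [{"dp": [2.5, -6, 30], "roll": -0.02, "jaw": 20}, {"dp": [2.5, -6, 65], "roll": -0.02, "jaw": 20}, {"dp": [2.5, -6, 90], "roll": -0.02, "jaw": 20}, {"dp": [2.5, -6, 98], "roll": -0.02, "jaw": 20}, {"dp": [2.5, -6, 98], "roll": -0.02, "jaw": 20}]}}

```text
time_s: 11.78
tcp_pos: [0.6281, 0.0491, 0.0462]
eef_rot: [180.0, -0.0, -92.8]
contact_force: [-0.1, 0.2, -0.0]
gripper_width: 0.0389
gripper_force: 19.9
```

Emit:
{"method": "send_rows", "body": {"steps": [{"dp": [0, 0, 0], "roll": 0, "jaw": 20}, {"dp": [0, 0, 0.5], "roll": 0, "jaw": 20}]}}

```text
time_s: 12.02
tcp_pos: [0.629, 0.0488, 0.0469]
eef_rot: [-179.9, 0.0, -92.9]
contact_force: [-0.5, -0.3, 0.0]
gripper_width: 0.0392
gripper_force: 19.9
```

Emit:
{"method": "send_rows", "body": {"steps": [{"dp": [0, 0, 2], "roll": 0, "jaw": 20}, {"dp": [0, 0, 4], "roll": 0, "jaw": 20}, {"dp": [0, 0, 5.5], "roll": 0, "jaw": 20}, {"dp": [0, 0, 6], "roll": 0, "jaw": 20}, {"dp": [0, 0, 6], "roll": 0, "jaw": 20}]}}

```text
time_s: 12.65
tcp_pos: [0.6283, 0.0484, 0.0397]
eef_rot: [180.0, -0.0, -92.9]
contact_force: [-0.1, -0.4, -0.3]
gripper_width: 0.0391
gripper_force: 19.9
```

Emit:
{"method": "send_rows", "body": {"steps": [{"dp": [0, 0, 0.6], "roll": 0, "jaw": 20}, {"dp": [0, 0, 1.2], "roll": 0, "jaw": 20}, {"dp": [0, 0, 1.2], "roll": 0, "jaw": 20}]}}

```text
time_s: 13.02
tcp_pos: [0.6286, 0.0484, 0.0394]
eef_rot: [-180.0, -0.0, -92.9]
contact_force: [-1.7, -0.3, 6.6]
gripper_width: 0.0391
gripper_force: 19.9
```

Emit:
{"method": "send_rows", "body": {"steps": [{"dp": [0, 0, 0], "roll": 0, "jaw": 55}, {"dp": [0, 0, 0], "roll": 0, "jaw": 65}, {"dp": [0, 0, 0], "roll": 0, "jaw": 65}, {"dp": [0, 0, -30], "roll": 0, "jaw": 65}, {"dp": [0, 0, -80], "roll": 0, "jaw": 65}]}}

```text
time_s: 13.65
tcp_pos: [0.6268, 0.0481, 0.1172]
eef_rot: [179.7, -0.1, -92.9]
contact_force: [1.2, -0.2, 1.0]
gripper_width: 0.057
gripper_force: 0.0
```

```bash
python3 -c "
from h import *
go(.42,.207,.1,-162)"
```

```text
dp [-148.3  214.5   17.9] roll 1.206 t 13.65 w 0.057013676090973485 0.0
```

Emit:
{"method": "send_rows", "body": {"steps": [{"dp": [-30, 42, 0], "roll": 0.18, "jaw": 100}, {"dp": [-60, 86, 0], "roll": 0.36, "jaw": 100}, {"dp": [-90, 130, 0], "roll": 0.54, "jaw": 100}, {"dp": [-120, 175, 0], "roll": 0.72, "jaw": 100}, {"dp": [-148, 214, 10], "roll": 0.9, "jaw": 100}]}}

```text
time_s: 14.28
tcp_pos: [0.4251, 0.2054, 0.11]
eef_rot: [180.0, 0.1, -143.3]
contact_force: [0.5, 1.0, 0.1]
gripper_width: 0.0875
gripper_force: 0.0
```

Emit:
{"method": "send_rows", "body": {"steps": [{"dp": [0, 0, 0], "roll": 0.15, "jaw": 100}, {"dp": [0, 0, 0], "roll": 0.306, "jaw": 100}, {"dp": [0, 0, 0], "roll": 0.306, "jaw": 100}]}}

```text
time_s: 14.65
tcp_pos: [0.426, 0.2044, 0.1095]
eef_rot: [180.0, 0.0, -160.5]
contact_force: [-0.4, 0.7, -0.3]
gripper_width: 0.0875
gripper_force: 0.0
```

```bash
python3 -c "
from h import *
go(.42,.207,.018,-162)"
```

```text
dp [ 4.8  4.4 91.5] roll 0.027 t 14.65 w 0.08751808042938732 0.0
```

Emit:
{"method": "send_rows", "body": {"steps": [{"dp": [5, 4, 10], "roll": 0.03, "jaw": 100}, {"dp": [5, 4, 50], "roll": 0.03, "jaw": 100}, {"dp": [5, 4, 80], "roll": 0.03, "jaw": 100}, {"dp": [5, 4, 90], "roll": 0.03, "jaw": 100}, {"dp": [5, 4, 90], "roll": 0.03, "jaw": 100}]}}

```text
time_s: 15.28
tcp_pos: [0.4201, 0.2061, 0.0193]
eef_rot: [-180.0, -0.1, -162.2]
contact_force: [0.3, -0.0, -0.1]
gripper_width: 0.0874
gripper_force: 0.0
```

Emit:
{"method": "send_rows", "body": {"steps": [{"dp": [0, 0, 0], "roll": 0, "jaw": 80}, {"dp": [0, 0, 0], "roll": 0, "jaw": 45}, {"dp": [0, 0, 0], "roll": 0, "jaw": 45}, {"dp": [0, 0, 0], "roll": 0, "jaw": 45}, {"dp": [0, 0, 0], "roll": 0, "jaw": 45}]}}

```text
time_s: 15.9
tcp_pos: [0.4201, 0.2064, 0.0196]
eef_rot: [180.0, 0.0, -162.3]
contact_force: [-0.9, 0.1, 0.1]
gripper_width: 0.0432
gripper_force: 0.0
```

The jaws are at 43 mm with no force, so something is off. I'm looking before moving.

```bash
python3 -c "
from h import *
from plant import r
a=snap('side','s5')['image'][60:260,230:430];s=r.get_state();print(s['gripper_width'],s['gripper_force'])
b=snap('scene','c5')['image'][110:310,300:500]
cv2.imwrite('pics/v5.png',np.hstack([cv2.resize(i,(400,400),interpolation=2) for i in(a,b)]))"
```

```text
0.04164382909006322 0.0
```

View pics/v5.png

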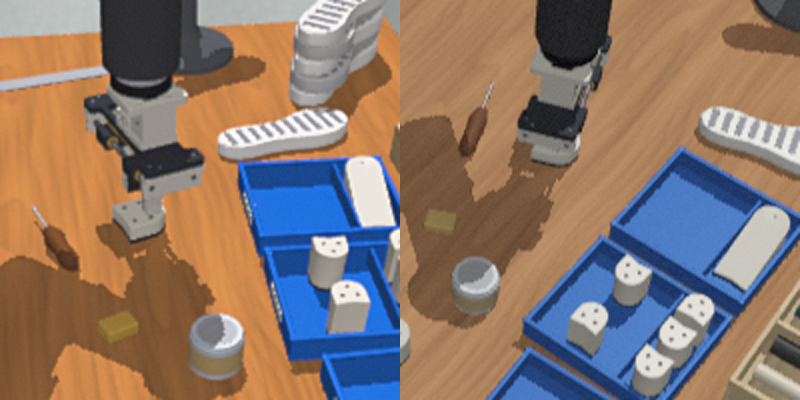

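The crop shows both block heels standing well in their tray. The near finger seems to end on or behind the low heel at (140,215). I'm zooming in with the expected outlines drawn on.

```bash
python3 -c "
from h import *
from plant import r
from scipy.spatial.transform import Rotation as T
s=r.get_state();M=T.from_euler('xyz',s['eef_rot'],degrees=True);w=s['gripper_width']/2
out=[]
for n,x0,y0,k in(('s5',265,110,6),('c5',345,140,6)):
    c=load(n);im=cv2.resize(c['image'][y0:y0+90,x0:x0+65],None,fx=k,fy=k,interpolation=2)
    def dr(P,col):
        p=((pj(c,P)-[x0,y0]+.5)*k).astype(int)
        cv2.polylines(im,[p],True,col,1)
    for sg in(1,-1): dr(s['tcp_pos']+M.apply([[-.0095,sg*w,.014],[.0095,sg*w,.014],[.0095,sg*(w+.02),.014],[-.0095,sg*(w+.02),.014]]),(0,0,255))
    h=np.radians(-162);R=np.array([[np.cos(h),-np.sin(h)],[np.sin(h),np.cos(h)]])
    t=np.linspace(90,270,20)*np.pi/180
    o=np.r_[[[.031,-.029],[.031,.029]],np.c_[-.002+.029*np.cos(t),.029*np.sin(t)]]@R.T+[.42,.207]
    dr(np.c_[o,np.full(len(o),.026)],(0,200,0))
    out.append(im)
cv2.imwrite('pics/v6.png',np.hstack(out));print(out[0].shape)"
```

```text
(540, 390, 3)
```

View pics/v6.png

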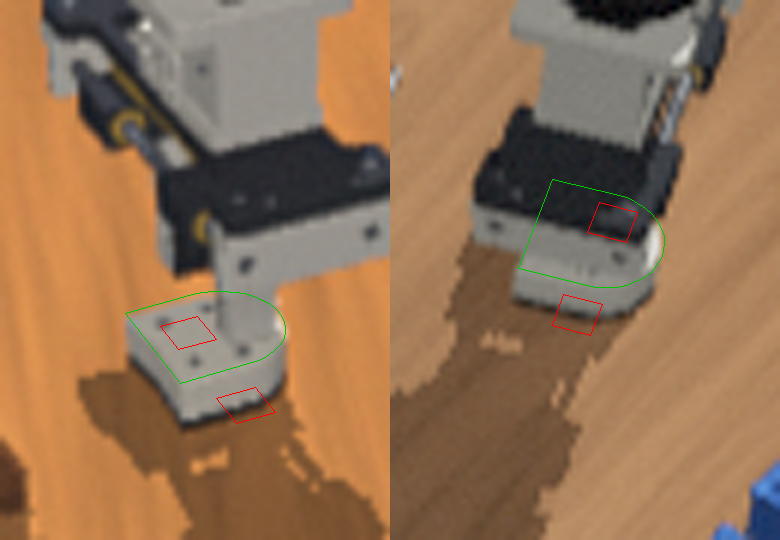

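```bash
python3 -c "
from h import *
from plant import r
from scipy.spatial.transform import Rotation as T
c=load('s2');M=T.from_euler('xyz',[179.9,-.1,-124.6],degrees=True);w=.0438
for sg in(1,-1):print(((pj(c,np.array([.4522,.058,.1255])+M.apply([[-.0095,sg*w,.014],[.0095,sg*w,.014],[.0095,sg*(w+.01),.014]]))-[230,100])*[4,3.3]).round())
s=r.get_state();print({k:s[k] for k in s if k not in('qd',)})
g=cv2.cvtColor(load('s5')['image'],6);x0,y0=265,110
im=cv2.resize(load('s5')['image'][130:190,280:330],None,fx=12,fy=10,interpolation=0)
im=cv2.convertScaleAbs(im,alpha=1.3);cv2.imwrite('pics/v7.png',im)"
```

```text
[[310. 207.]
 [295. 221.]
 [280. 217.]]
[[446. 241.]
 [433. 255.]
 [449. 259.]]
{'time_s': 16.0, 'joints': array([ 5.03548668e+01,  1.34921384e+01, -3.83341589e+01, -4.09418070e-05,
       -3.81750114e+01, -1.22633355e+02]), 'joint_torque': array([-1.33645091e-03, -3.84664035e+01,  1.91882962e+01,  4.54313546e+00,
       -8.77978094e-02,  6.04753932e-04]), 'tcp_pos': array([0.42004931, 0.20632661, 0.01950112]), 'eef_rot': array([-1.79999316e+02, -1.11574841e-03, -1.62278520e+02]), 'contact_force': array([-0.35650117,  0.83272899,  1.69758814]), 'moment': array([-0.00521654, -0.07987723, -0.00983405]), 'gripper_force': 0.0, 'gripper_width': 0.04067946371162108}
```

View pics/v7.png

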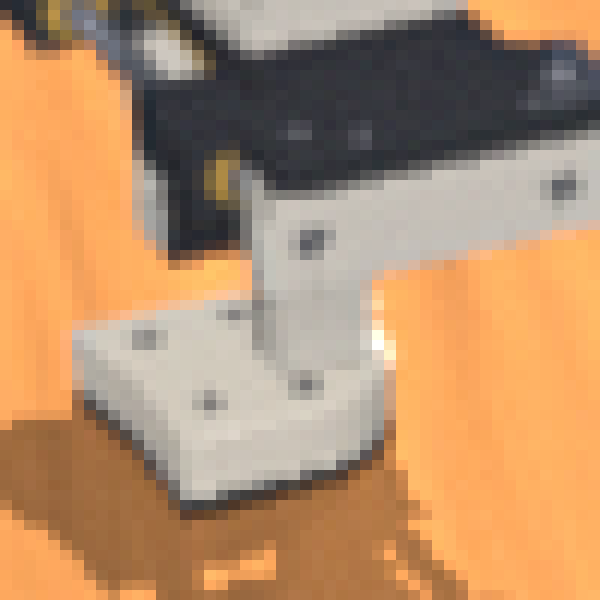

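The finger ends at the heel's top face, so the tips stand some 20 mm higher than stated and the jaws shut above the heel. I'm opening and stepping down gently, watching the force.

Emit:
{"method": "send_rows", "body": {"steps": [{"dp": [0, 0, 0], "roll": 0, "jaw": 100}, {"dp": [0, 0, 0], "roll": 0, "jaw": 100}, {"dp": [0, 0, 0], "roll": 0, "jaw": 100}, {"dp": [0, 0, 0], "roll": 0, "jaw": 100}, {"dp": [0, 0, 0], "roll": 0, "jaw": 100}]}}

```text
time_s: 16.62
tcp_pos: [0.4201, 0.2064, 0.0195]
eef_rot: [180.0, 0.0, -162.3]
contact_force: [0.2, 0.5, 0.2]
gripper_width: 0.084
gripper_force: 0.0
```

Emit:
{"method": "send_rows", "body": {"steps": [{"dp": [0, 0, 1], "roll": 0, "jaw": 100}, {"dp": [0, 0, 3], "roll": 0, "jaw": 100}, {"dp": [0, 0, 5], "roll": 0, "jaw": 100}, {"dp": [0, 0, 5], "roll": 0, "jaw": 100}]}}

```text
time_s: 17.12
tcp_pos: [0.4199, 0.2062, 0.0142]
eef_rot: [-180.0, -0.0, -162.3]
contact_force: [0.5, 0.6, 0.3]
gripper_width: 0.088
gripper_force: 0.0
```

```bash
python3 -c "
from h import *
from plant import r
from scipy.spatial.transform import Rotation as T
s=r.get_state();M=T.from_euler('xyz',s['eef_rot'],degrees=True);w=s['gripper_width']/2
out=[]
for n,x0,y0,k in(('side',255,100,5),('scene',335,130,5)):
    c=snap(n,n+'7');im=cv2.resize(c['image'][y0:y0+100,x0:x0+80],None,fx=k,fy=k,interpolation=2)
    for sg in(1,-1):
      for tz,col in((.014,(0,0,255)),(-.006,(0,255,255))):
        p=((pj(c,s['tcp_pos']+M.apply([[-.0095,sg*w,tz],[.0095,sg*w,tz],[.0095,sg*(w+.01),tz],[-.0095,sg*(w+.01),tz]]))-[x0,y0]+.5)*k).astype(int)
        cv2.polylines(im,[p],True,col,1)
    out.append(im)
cv2.imwrite('pics/v8.png',np.hstack(out))"
```

```text
(no output)
```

View pics/v8.png

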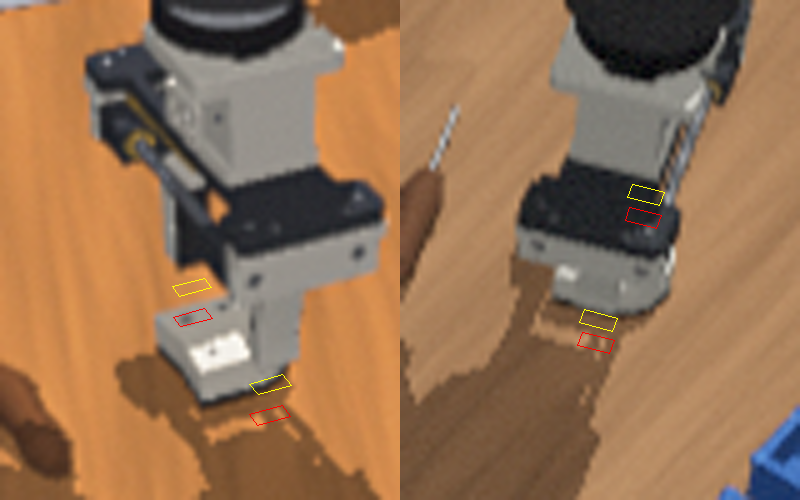

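The tips still show no force. They appear shifted, so I'm triangulating the near bar's two screws: side (255,280) and (365,252), scene (538,245) and (640,268).

```bash
python3 -c "
from h import *
from plant import r
from scipy.spatial.transform import Rotation as T
s=r.get_state();M=T.from_euler('xyz',s['eef_rot'],degrees=True)
a,b=load('side7'),load('scene7')
Pm=lambda c:c['K']@np.c_[cv2.Rodrigues(c['rvec'])[0],np.ravel(c['tvec'])]
pa=np.array([(255,280),(365,252)])/5+[255,100];pb=(np.array([(538,245),(640,268)])-[400,0])/5+[335,130]
X=cv2.triangulatePoints(Pm(a),Pm(b),pa.T.astype(float),pb.T.astype(float));X=(X[:3]/X[3]).T
print(X,M.inv().apply(X-s['tcp_pos'])*1e3)
print(pj(a,X)-pa,pj(b,X)-pb)
"
```

```text
[[0.4210087  0.11437734 0.11521384]
 [0.47531217 0.12945573 0.11849478]] [[  27.08203267  -87.89071856 -100.78113321]
 [ -29.23390563  -90.05648677 -104.06953914]]
[[-0.14451395 -0.1707773 ]
 [-0.72500132 -0.87919965]] [[0.01843229 0.11424868]
 [0.08423258 0.59594534]]
```

```bash
python3 -c "
from h import *
from plant import r
from scipy.spatial.transform import Rotation as T
s=r.get_state();M=T.from_euler('xyz',s['eef_rot'],degrees=True)
a=load('side7');R=cv2.Rodrigues(a['rvec'])[0];o=-R.T@np.ravel(a['tvec'])
for q in((278,366),(258,375),(298,357)):
  u=np.array(q)/5+[255,100];d=R.T@np.linalg.inv(a['K'])@[*u,1]
  O=M.inv().apply(o-s['tcp_pos'])*1e3;D=M.inv().apply(d)
  for y in(-44,-54,-65): print(q,(O+D*(y-O[1])/D[1]).round(1))
im=cv2.resize(a['image'][145:190,285:335],None,fx=12,fy=12,interpolation=2);cv2.imwrite('pics/v9.png',im)
"
```

```text
(278, 366) [ -8.1 -44.  -10.2]
(278, 366) [ -3.1 -54.  -18.3]
(278, 366) [  2.4 -65.  -27.3]
(258, 375) [  3.4 -44.   -8.1]
(258, 375) [  8.3 -54.  -16.2]
(258, 375) [ 13.7 -65.  -25.2]
(298, 357) [-19.7 -44.  -12.4]
(298, 357) [-14.6 -54.  -20.5]
(298, 357) [ -8.9 -65.  -29.4]
```

View pics/v9.png

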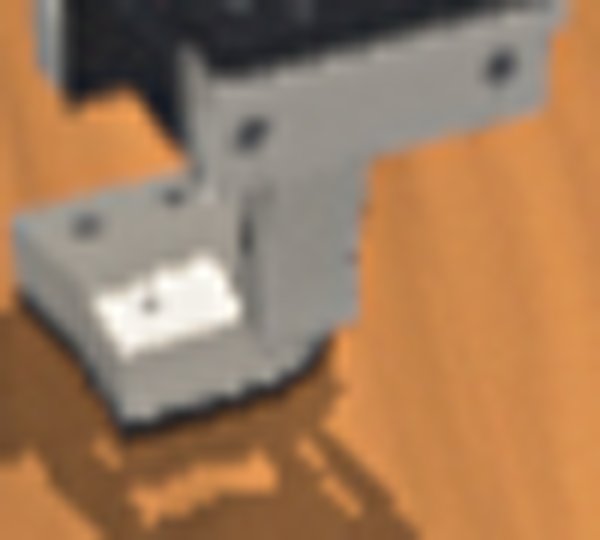

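The geometry puts the fingertips some 20–25 mm behind the TCP instead of 14 mm ahead. I'm descending in small steps and watching the force.

Emit:
{"method": "send_rows", "body": {"steps": [{"dp": [0, 0, 1], "roll": 0, "jaw": 100}, {"dp": [0, 0, 2], "roll": 0, "jaw": 100}, {"dp": [0, 0, 2], "roll": 0, "jaw": 100}]}}

```text
time_s: 17.6
tcp_pos: [0.42, 0.2063, 0.0124]
eef_rot: [-180.0, -0.0, -162.3]
contact_force: [0.2, 0.3, -0.0]
gripper_width: 0.0878
gripper_force: 0.0
```

Emit:
{"method": "send_rows", "body": {"steps": [{"dp": [0, 0, 1], "roll": 0, "jaw": 100}, {"dp": [0, 0, 2], "roll": 0, "jaw": 100}, {"dp": [0, 0, 2], "roll": 0, "jaw": 100}]}}

```text
time_s: 17.98
tcp_pos: [0.42, 0.2063, 0.0104]
eef_rot: [-180.0, -0.0, -162.3]
contact_force: [0.2, -0.5, -0.4]
gripper_width: 0.0873
gripper_force: 0.0
```

Emit:
{"method": "send_rows", "body": {"steps": [{"dp": [0, 0, 2], "roll": 0, "jaw": 100}, {"dp": [0, 0, 4], "roll": 0, "jaw": 100}, {"dp": [0, 0, 6], "roll": 0, "jaw": 100}, {"dp": [0, 0, 6], "roll": 0, "jaw": 100}]}}

```text
time_s: 18.48
tcp_pos: [0.42, 0.2062, 0.0043]
eef_rot: [-180.0, -0.0, -162.3]
contact_force: [0.3, 0.5, 0.9]
gripper_width: 0.0877
gripper_force: 0.0
```

```bash
python3 -c "
from h import *
from plant import r
print(r.get_state()['joints'])
a=snap('side','s9');im=cv2.resize(a['image'][145:190,285:335],None,fx=12,fy=12,interpolation=2);cv2.imwrite('pics/v10.png',im)
"
```

```text
[ 5.03548366e+01  1.49780131e+01 -3.91861233e+01  8.61355849e-04
 -3.58613442e+01 -1.22635775e+02]
```

View pics/v10.png

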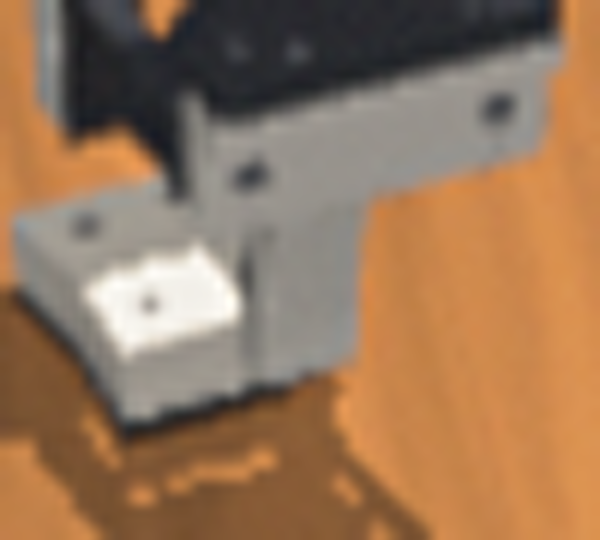

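Each 10 mm of travel moves the tip about 40 px. The tips are now near z = 27 mm and have to go about 19 mm further.

Emit:
{"method": "send_rows", "body": {"steps": [{"dp": [0, 0, 3], "roll": 0, "jaw": 100}, {"dp": [0, 0, 6], "roll": 0, "jaw": 100}, {"dp": [0, 0, 9], "roll": 0, "jaw": 100}, {"dp": [0, 0, 9], "roll": 0, "jaw": 100}]}}

```text
time_s: 19.02
tcp_pos: [0.4199, 0.2062, -0.0048]
eef_rot: [-180.0, -0.0, -162.3]
contact_force: [0.4, -1.0, -0.6]
gripper_width: 0.0878
gripper_force: 0.0
```

Emit:
{"method": "send_rows", "body": {"steps": [{"dp": [0, 0, 2], "roll": 0, "jaw": 100}, {"dp": [0, 0, 5], "roll": 0, "jaw": 100}, {"dp": [0, 0, 7], "roll": 0, "jaw": 100}, {"dp": [0, 0, 7], "roll": 0, "jaw": 100}]}}

```text
time_s: 19.52
tcp_pos: [0.42, 0.2062, -0.0117]
eef_rot: [-180.0, -0.0, -162.3]
contact_force: [0.4, -0.5, -0.1]
gripper_width: 0.0878
gripper_force: 0.0
```

Emit:
{"method": "send_rows", "body": {"steps": [{"dp": [0, 0, 0], "roll": 0, "jaw": 70}, {"dp": [0, 0, 0], "roll": 0, "jaw": 45}, {"dp": [0, 0, 0], "roll": 0, "jaw": 45}, {"dp": [0, 0, 0], "roll": 0, "jaw": 45}, {"dp": [0, 0, 0], "roll": 0, "jaw": 45}]}}

```text
time_s: 20.15
tcp_pos: [0.4201, 0.2064, -0.0114]
eef_rot: [180.0, 0.0, -162.3]
contact_force: [0.5, 0.3, 1.3]
gripper_width: 0.0578
gripper_force: 20.0
```

Emit:
{"method": "send_rows", "body": {"steps": [{"dp": [0, 0, 0], "roll": 0, "jaw": 45}, {"dp": [0, 0, 0], "roll": 0, "jaw": 45}]}}

```text
time_s: 20.4
tcp_pos: [0.4201, 0.2063, -0.0115]
eef_rot: [-180.0, -0.0, -162.3]
contact_force: [-0.4, 0.0, 1.5]
gripper_width: 0.0577
gripper_force: 20.0
```

Emit:
{"method": "send_rows", "body": {"steps": [{"dp": [0, 0, -20], "roll": 0, "jaw": 45}, {"dp": [0, 0, -70], "roll": 0, "jaw": 45}, {"dp": [0, 0, -120], "roll": 0, "jaw": 45}, {"dp": [0, 0, -120], "roll": 0, "jaw": 45}]}}

```text
time_s: 20.9
tcp_pos: [0.422, 0.2083, 0.1123]
eef_rot: [179.8, 0.4, -162.2]
contact_force: [0.5, 0.3, -1.5]
gripper_width: 0.0577
gripper_force: 20.0
```

```bash
python3 -c "
from h import *
go(.648,-.149,.11,-90)"
```

```text
dp [-106.2 -409.2    1.6] roll -1.261 t 20.9 w 0.05773788254375607 19.997127950191498
```

Emit:
{"method": "send_rows", "body": {"steps": [{"dp": [-10, -45, 0], "roll": -0.16, "jaw": 45}, {"dp": [-22, -95, 0], "roll": -0.34, "jaw": 45}, {"dp": [-36, -145, 0], "roll": -0.52, "jaw": 45}, {"dp": [-50, -195, 0], "roll": -0.7, "jaw": 45}, {"dp": [-64, -245, 0], "roll": -0.88, "jaw": 45}]}}

```text
time_s: 21.52
tcp_pos: [0.5533, -0.0044, 0.1076]
eef_rot: [179.9, -0.0, -114.3]
contact_force: [1.0, -0.2, -0.5]
gripper_width: 0.0576
gripper_force: 20.0
```

```bash
python3 -c "
from h import *
go(.648,-.149,.11,-90)"
```

```text
dp [  92.9 -145.7   -2.4] roll -0.424 t 21.525 w 0.057551101799208554 19.993304014205933
```

Emit:
{"method": "send_rows", "body": {"steps": [{"dp": [25, -42, 0], "roll": -0.14, "jaw": 45}, {"dp": [50, -85, 0], "roll": -0.28, "jaw": 45}, {"dp": [75, -125, 0], "roll": -0.4, "jaw": 45}, {"dp": [88, -140, 0], "roll": -0.4, "jaw": 45}, {"dp": [88, -140, 0], "roll": -0.4, "jaw": 45}]}}

```text
time_s: 22.15
tcp_pos: [0.6431, -0.1422, 0.107]
eef_rot: [179.9, 0.0, -91.9]
contact_force: [0.5, 0.3, -1.8]
gripper_width: 0.0581
gripper_force: 20.0
```

```bash
python3 -c "
from h import *
go(.648,-.149,-.002,-90)
snap('wrist','w5')"
```

```text
dp [  6.6  -5.4 109. ] roll -0.033 t 22.15 w 0.05806356245310452 19.99690532684326
```

View pics/w5.png

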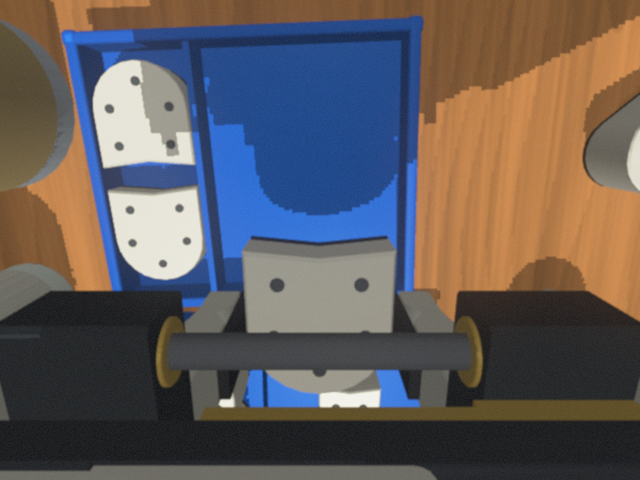

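The low heel hangs flat, its breast edge running from (245,247) to (394,247). The low tray's far corners are (68,37) and (418,22). That was my fifteenth picture against a limit of 14, so I'll view no more and work from numbers only.

```bash
python3 -c "
from h import *
c=load('w5')
print(bp(c,[(68,37),(418,22)],.034),bp(c,[(245,250),(394,250)],.107+.0115+.026))"
```

```text
[[ 0.78142593 -0.27153249]
 [ 0.58153124 -0.27277053]] [[ 0.66889895 -0.17356155]
 [ 0.61334384 -0.17170143]]
```

Emit:
{"method": "send_rows", "body": {"steps": [{"dp": [6.5, -6, 10], "roll": -0.033, "jaw": 45}, {"dp": [6.5, -6, 45], "roll": -0.033, "jaw": 45}, {"dp": [6.5, -6, 80], "roll": -0.033, "jaw": 45}, {"dp": [6.5, -6, 102], "roll": -0.033, "jaw": 45}, {"dp": [6.5, -6, 106], "roll": -0.033, "jaw": 45}]}}

```text
time_s: 22.82
tcp_pos: [0.6478, -0.1465, 0.0011]
eef_rot: [179.8, 0.0, -89.8]
contact_force: [-0.1, -0.5, -0.9]
gripper_width: 0.0577
gripper_force: 20.0
```

Emit:
{"method": "send_rows", "body": {"steps": [{"dp": [0, 0, 0], "roll": 0, "jaw": 45}, {"dp": [0, 0, 1], "roll": 0, "jaw": 45}]}}

```text
time_s: 23.08
tcp_pos: [0.6504, -0.1476, 0.0031]
eef_rot: [-179.9, -0.0, -89.8]
contact_force: [0.3, 0.2, 0.1]
gripper_width: 0.0578
gripper_force: 20.0
```

Emit:
{"method": "send_rows", "body": {"steps": [{"dp": [0, 0, 2], "roll": 0, "jaw": 45}, {"dp": [0, 0, 4], "roll": 0, "jaw": 45}, {"dp": [0, 0, 6], "roll": 0, "jaw": 45}, {"dp": [0, 0, 8], "roll": 0, "jaw": 45}, {"dp": [0, 0, 8], "roll": 0, "jaw": 45}]}}

```text
time_s: 23.7
tcp_pos: [0.6494, -0.148, -0.0064]
eef_rot: [180.0, -0.0, -89.8]
contact_force: [-1.6, -0.4, 0.9]
gripper_width: 0.0578
gripper_force: 20.0
```

Emit:
{"method": "send_rows", "body": {"steps": [{"dp": [0, 0, 0.7], "roll": 0, "jaw": 45}, {"dp": [0, 0, 0.7], "roll": 0, "jaw": 45}]}}

```text
time_s: 23.95
tcp_pos: [0.6495, -0.148, -0.0064]
eef_rot: [-180.0, -0.0, -89.8]
contact_force: [-3.1, 1.5, 6.7]
gripper_width: 0.0578
gripper_force: 20.0
```

Emit:
{"method": "send_rows", "body": {"steps": [{"dp": [0, 0, 0], "roll": 0, "jaw": 72}, {"dp": [0, 0, 0], "roll": 0, "jaw": 76}, {"dp": [0, 0, 0], "roll": 0, "jaw": 76}, {"dp": [0, 0, -30], "roll": 0, "jaw": 76}, {"dp": [0, 0, -80], "roll": 0, "jaw": 76}]}}

```text
time_s: 24.58
tcp_pos: [0.6478, -0.1479, 0.0715]
eef_rot: [179.7, 0.0, -89.8]
contact_force: [1.8, 0.3, 0.2]
gripper_width: 0.0665
gripper_force: 0.0
```

```bash
python3 -c "
from h import *
go(.50,-.20,.28,-90)"
```

```text
dp [  51.6  149.  -207.8] roll 0.003 t 24.575 w 0.06652962987782783 0.0
```

Emit:
{"method": "send_rows", "body": {"steps": [{"dp": [10, 25, -50], "roll": 0, "jaw": 100}, {"dp": [25, 60, -95], "roll": 0, "jaw": 100}, {"dp": [38, 100, -140], "roll": 0, "jaw": 100}, {"dp": [50, 140, -180], "roll": 0, "jaw": 100}, {"dp": [62, 188, -210], "roll": 0, "jaw": 100}]}}

```text
time_s: 25.2
tcp_pos: [0.4608, -0.211, 0.2846]
eef_rot: [-179.9, -0.0, -89.8]
contact_force: [-0.1, -0.4, -0.3]
gripper_width: 0.0875
gripper_force: 0.0
```

Emit:
{"method": "send_rows", "body": {"steps": [{"dp": [0, 0, -28], "roll": 0, "jaw": 100}, {"dp": [0, 0, -28], "roll": 0, "jaw": 100}, {"dp": [0, 0, -28], "roll": 0, "jaw": 100}]}}

```text
time_s: 25.58
tcp_pos: [0.4615, -0.2104, 0.3103]
eef_rot: [180.0, 0.0, -89.8]
contact_force: [0.2, 0.1, -1.1]
gripper_width: 0.0876
gripper_force: 0.0
```

```bash
cat > seg.py <<'E'
from h import *
def blobs(c,amin=400):
    hsv=cv2.cvtColor(c['image'],cv2.COLOR_BGR2HSV);m=((hsv[...,1]<60)&(hsv[...,2]>100)).astype('u1')
    m[290:]=0
    m=cv2.morphologyEx(cv2.morphologyEx(m,2,np.ones((3,3))),3,np.ones((5,5)))
    for k in cv2.findContours(m,0,2)[0]:
        a=cv2.contourArea(k)
        if a>amin: yield a,cv2.approxPolyDP(k,3,True)[:,0].tolist(),k[:,0]
E
python3 - <<'E'
from seg import *
from plant import r
c=snap('wrist','w6');s=r.get_state();print(s['tcp_pos'],s['eef_rot'],s['time_s'])
print('expect wedge',pj(c,[[.407,-.215,.03]]),'low',pj(c,[[.455,-.371,.026]]),'tin',pj(c,[[.469,-.062,.047]]))
for a,p,k in blobs(c): print(a,p,k.mean(0))
E
```

```text
[ 0.46137474 -0.21032582  0.30979361] [ 1.79909809e+02  2.93472601e-02 -8.97952497e+01] 25.625
expect wedge [[365.45507221 192.6095709 ]] low [[324.77307513  44.12044024]] tin [[311.53536836 320.04966287]]
2134.0 [[135, 224], [138, 253], [145, 266], [158, 273], [171, 273], [183, 264], [186, 248], [182, 223]] [159.36363636 250.65454545]
2169.5 [[49, 220], [54, 247], [63, 262], [83, 269], [102, 260], [98, 219]] [ 75.95081967 247.83606557]
1394.5 [[518, 198], [514, 195], [443, 208], [444, 225], [515, 216]] [484.10714286 210.35714286]
2417.5 [[44, 161], [41, 180], [47, 207], [96, 206], [91, 173], [80, 158], [60, 152]] [ 66.63636364 178.72727273]
3966.5 [[389, 143], [325, 199], [323, 216], [331, 229], [341, 233], [352, 231], [412, 176]] [358.01234568 190.19753086]
3014.5 [[311, 7], [300, 38], [299, 56], [308, 73], [329, 80], [346, 68], [360, 28]] [328.47154472  42.28455285]
```

```bash
python3 - <<'E'
from seg import *
c=load('w6')
print('lowA',heel(c,(311,7),(360,28),.026,.031),heel(c,(360,28),(311,7),.026,.031))
P,Q=bp(c,[(389,143),(412,176)],.006);w=Q-P;n=np.array([w[1],-w[0]])/np.linalg.norm(w)
print('thin',P,Q,np.linalg.norm(w),n)
for n in(n,-n):
    ctr=(P+Q)/2-n*.0575;g=ctr-n*.015
    print('ctr',ctr,'grip',g,'yaw',np.degrees(np.arctan2(n[1],n[0])))
# wedge model fit: outline silhouette IoU
k=[k for a,p,k in blobs(c) if abs(k.mean(0)-[358,190]).max()<20][0]
from scipy.optimize import minimize
M=np.zeros((480,640),'u1');cv2.fillPoly(M,[k],1)
def sil(v,kind):
    x,y,t=v;t=np.radians(t);a=np.linspace(90,270,15)*np.pi/180
    if kind=='w':
        o=np.r_[[[.0575,-.025],[.0575,.025]],np.c_[-.0325+.025*np.cos(a),.025*np.sin(a)]];z=np.where(o[:,0]>.05,.006,np.clip(.044-(o[:,0]+.0325)*.038/.09,0,.044))
    o2=o@np.array([[np.cos(t),np.sin(t)],[-np.sin(t),np.cos(t)]])+[x,y]
    pts=np.r_[np.c_[o2,z],np.c_[o2,z*0+.003]]
    h=cv2.convexHull((pj(c,pts)*16).astype(np.int32).reshape(-1,1,2));m=np.zeros_like(M);cv2.fillPoly(m,[h],1,shift=4);return m
f=lambda v:-((sil(v,'w')&M).sum()/(sil(v,'w')|M).sum())
for n in((-1,),):
    best=min((minimize(f,[.407+dx,-.215+dy,t],method='Nelder-Mead',options=dict(initial_simplex=np.array([.407+dx,-.215+dy,t])+np.array([[0,0,0],[.01,0,0],[0,.01,0],[0,0,8]]))) for dx in(0,) for dy in(0,) for t in(-130,-150,-110,-170)),key=lambda s:s.fun)
    print(best.x,best.fun)
E
```

```text
lowA (array([ 0.45485585, -0.36704716]), np.float64(-110.66644925537454), np.float64(0.054579345458694736)) (array([ 0.43297438, -0.42505751]), np.float64(69.33355074462546), np.float64(0.054579345458694736))
thin [ 0.37868985 -0.26975745] [ 0.34914834 -0.23156452] 0.04828457926428709 [0.79099636 0.61182086]
ctr [ 0.3184368  -0.28584068] grip [ 0.30657186 -0.295018  ] yaw 37.72127970985688
ctr [ 0.40940139 -0.21548129] grip [ 0.42126633 -0.20630397] yaw -142.27872029014313
[   0.40763116   -0.2151674  -139.91352897] -0.9350172215843857
```

```bash
python3 -c "
from h import *
go(.4195,-.206,.09,-140.5)"
```

```text
dp [ -4.4  41.5 219.9] roll 0.885 t 25.625 w 0.08788678897675659 0.0
```

Emit:
{"method": "send_rows", "body": {"steps": [{"dp": [-1, 10, 40], "roll": 0.18, "jaw": 100}, {"dp": [-2, 20, 85], "roll": 0.36, "jaw": 100}, {"dp": [-3, 30, 130], "roll": 0.54, "jaw": 100}, {"dp": [-4, 41, 175], "roll": 0.72, "jaw": 100}, {"dp": [-4, 41, 220], "roll": 0.885, "jaw": 100}]}}

```text
time_s: 26.25
tcp_pos: [0.4193, -0.2065, 0.0887]
eef_rot: [179.9, -0.1, -140.8]
contact_force: [0.3, -0.2, 0.4]
gripper_width: 0.0874
gripper_force: 0.0
```

Emit:
{"method": "send_rows", "body": {"steps": [{"dp": [0, 0, 0], "roll": 0, "jaw": 100}, {"dp": [0, 0, 0], "roll": 0, "jaw": 100}]}}

```text
time_s: 26.5
tcp_pos: [0.4215, -0.2069, 0.0917]
eef_rot: [-180.0, -0.0, -140.3]
contact_force: [-0.2, 0.6, 0.8]
gripper_width: 0.0877
gripper_force: 0.0
```

```bash
python3 -c "
from h import *
go(.4195,-.206,-.0065,-140.5)"
```

```text
dp [ 0.9  2.1 98.2] roll 0.004 t 26.5 w 0.08772437809990384 0.0
```

Emit:
{"method": "send_rows", "body": {"steps": [{"dp": [1, 2, 30], "roll": 0, "jaw": 100}, {"dp": [1, 2, 60], "roll": 0, "jaw": 100}, {"dp": [1, 2, 85], "roll": 0, "jaw": 100}, {"dp": [1, 2, 98], "roll": 0, "jaw": 100}, {"dp": [1, 2, 98], "roll": 0, "jaw": 100}]}}

```text
time_s: 27.12
tcp_pos: [0.4192, -0.2059, -0.0068]
eef_rot: [-180.0, 0.0, -140.4]
contact_force: [-0.4, 0.2, 0.0]
gripper_width: 0.0875
gripper_force: 0.0
```

Emit:
{"method": "send_rows", "body": {"steps": [{"dp": [0, 0, 0], "roll": 0, "jaw": 70}, {"dp": [0, 0, 0], "roll": 0, "jaw": 35}, {"dp": [0, 0, 0], "roll": 0, "jaw": 35}, {"dp": [0, 0, 0], "roll": 0, "jaw": 35}, {"dp": [0, 0, 0], "roll": 0, "jaw": 35}]}}

```text
time_s: 27.75
tcp_pos: [0.4188, -0.2059, -0.0069]
eef_rot: [-180.0, 0.0, -140.5]
contact_force: [-0.5, 0.5, 2.6]
gripper_width: 0.0501
gripper_force: 20.0
```

Emit:
{"method": "send_rows", "body": {"steps": [{"dp": [0, 0, 0], "roll": 0, "jaw": 35}, {"dp": [0, 0, 0], "roll": 0, "jaw": 35}], "newtons": 25}}

```text
time_s: 28.0
tcp_pos: [0.4188, -0.2059, -0.0069]
eef_rot: [-180.0, 0.0, -140.5]
contact_force: [-1.0, -0.1, 6.0]
gripper_width: 0.0501
gripper_force: 25.0
```

Emit:
{"method": "send_rows", "body": {"steps": [{"dp": [0, 0, -15], "roll": 0, "jaw": 35}, {"dp": [0, 0, -50], "roll": 0, "jaw": 35}, {"dp": [0, 0, -95], "roll": 0, "jaw": 35}, {"dp": [0, 0, -130], "roll": 0, "jaw": 35}, {"dp": [0, 0, -130], "roll": 0, "jaw": 35}]}}

```text
time_s: 28.62
tcp_pos: [0.4202, -0.206, 0.1252]
eef_rot: [-179.8, 0.2, -140.5]
contact_force: [0.7, 0.4, -1.6]
gripper_width: 0.0501
gripper_force: 25.0
```

```bash
python3 -c "
from h import *
go(.630,.2177,.12,-92.2)"
```

```text
dp [-431.4  193.4    6. ] roll -0.843 t 28.625 w 0.050144100395261834 24.98285561800003
```

Emit:
{"method": "send_rows", "body": {"steps": [{"dp": [-35, 16, 0], "roll": 0, "jaw": 35}, {"dp": [-80, 36, 0], "roll": 0, "jaw": 35}, {"dp": [-125, 56, 0], "roll": 0, "jaw": 35}, {"dp": [-170, 76, 0], "roll": 0, "jaw": 35}, {"dp": [-215, 96, 0], "roll": 0, "jaw": 35}]}}

```text
time_s: 29.25
tcp_pos: [0.523, 0.0064, 0.1214]
eef_rot: [179.9, -0.1, -140.5]
contact_force: [0.6, -0.5, -1.7]
gripper_width: 0.05
gripper_force: 25.0
```

Emit:
{"method": "send_rows", "body": {"steps": [{"dp": [-45, 20, 0], "roll": -0.16, "jaw": 35}, {"dp": [-90, 40, 0], "roll": -0.33, "jaw": 35}, {"dp": [-135, 60, 0], "roll": -0.5, "jaw": 35}, {"dp": [-175, 78, 0], "roll": -0.67, "jaw": 35}, {"dp": [-210, 94, 0], "roll": -0.84, "jaw": 35}]}}

```text
time_s: 29.88
tcp_pos: [0.6253, 0.2123, 0.1206]
eef_rot: [179.9, -0.1, -92.0]
contact_force: [0.5, -0.6, -1.2]
gripper_width: 0.0499
gripper_force: 25.0
```

Emit:
{"method": "send_rows", "body": {"steps": [{"dp": [0, 0, 0], "roll": 0, "jaw": 35}, {"dp": [0, 0, 0], "roll": 0, "jaw": 35}]}}

```text
time_s: 30.12
tcp_pos: [0.6246, 0.2105, 0.1211]
eef_rot: [179.8, -0.1, -92.5]
contact_force: [-0.4, -0.1, -1.7]
gripper_width: 0.05
gripper_force: 25.0
```

```bash
python3 -c "
from seg import *
go(.630,.2177,-.001,-92.2)
c=snap('wrist','w7');
for a,p,k in blobs(c): print(a,p)
hsv=cv2.cvtColor(c['image'],40);m=((hsv[...,0]>95)&(hsv[...,0]<130)&(hsv[...,1]>150)).astype('u1')
for k in cv2.findContours(m,0,2)[0]:
  if cv2.contourArea(k)>2000: print('blue',cv2.approxPolyDP(k,5,True)[:,0].tolist())
"
```

```text
dp [ -7.6  -5.4 122. ] roll -0.005 t 30.125 w 0.04999858724724175 24.982731342315674
432.5 [[0, 237], [0, 257], [23, 256], [18, 236]]
9555.5 [[133, 155], [128, 289], [200, 289], [204, 225], [201, 156]]
18721.0 [[379, 134], [326, 141], [257, 135], [256, 289], [381, 289]]
829.5 [[84, 0], [99, 14], [145, 29], [140, 22], [128, 18], [142, 0]]
blue [[415, 98], [91, 97], [120, 291], [126, 290], [104, 109], [122, 111], [130, 170], [132, 153], [203, 155], [212, 285], [200, 316], [221, 284], [209, 182], [212, 148], [222, 280], [227, 290], [254, 290], [256, 133], [310, 139], [381, 134], [387, 288], [397, 107], [405, 108], [395, 289], [402, 290]]
blue [[75, 0], [81, 53], [108, 60], [158, 61], [154, 56], [162, 55], [166, 61], [402, 62], [416, 54], [418, 0], [332, 0], [327, 26], [298, 19], [268, 23], [254, 0], [182, 0], [176, 23], [158, 34], [108, 18], [110, 43], [91, 42], [86, 7]]
```

```bash
python3 -c "
from h import *
c=load('w7')
print(bp(c,[(257,135),(379,134)],.134),bp(c,[(91,97),(415,98)],.034),bp(c,[(397,107),(395,289),(212,148),(222,280)],.032))"
```

```text
[[0.64578474 0.13804695]
 [0.59656886 0.1397622 ]] [[0.76239735 0.11094021]
 [0.55923899 0.1201731 ]] [[0.57011781 0.1249613 ]
 [0.57022234 0.24949324]
 [0.69074317 0.14521521]
 [0.69422776 0.23713035]]
```

Emit:
{"method": "send_rows", "body": {"steps": [{"dp": [-7, -9, 10], "roll": 0, "jaw": 35}, {"dp": [-7, -9, 45], "roll": 0, "jaw": 35}, {"dp": [-7, -9, 80], "roll": 0, "jaw": 35}, {"dp": [-7, -9, 108], "roll": 0, "jaw": 35}, {"dp": [-7, -9, 114], "roll": 0, "jaw": 35}]}}

```text
time_s: 30.8
tcp_pos: [0.6338, 0.2165, 0.0062]
eef_rot: [179.8, -0.1, -92.4]
contact_force: [0.0, -1.3, -0.4]
gripper_width: 0.05
gripper_force: 25.0
```

Emit:
{"method": "send_rows", "body": {"steps": [{"dp": [0, 0, 0], "roll": 0, "jaw": 35}, {"dp": [0, 0, 1], "roll": 0, "jaw": 35}]}}

```text
time_s: 31.05
tcp_pos: [0.636, 0.2182, 0.0093]
eef_rot: [-179.9, 0.1, -92.4]
contact_force: [0.1, -0.2, -2.1]
gripper_width: 0.0498
gripper_force: 25.0
```

Emit:
{"method": "send_rows", "body": {"steps": [{"dp": [0, 1, 2.5], "roll": 0, "jaw": 35}, {"dp": [0, 1, 5], "roll": 0, "jaw": 35}, {"dp": [0, 1, 7.5], "roll": 0, "jaw": 35}, {"dp": [0, 1, 9.5], "roll": 0, "jaw": 35}, {"dp": [0, 1, 9.5], "roll": 0, "jaw": 35}]}}

```text
time_s: 31.68
tcp_pos: [0.634, 0.2178, -0.0017]
eef_rot: [180.0, -0.0, -92.4]
contact_force: [0.6, -0.4, -0.6]
gripper_width: 0.0497
gripper_force: 25.0
```

Emit:
{"method": "send_rows", "body": {"steps": [{"dp": [0, 0, 0.5], "roll": 0, "jaw": 35}, {"dp": [0, 0, 0.5], "roll": 0, "jaw": 35}]}}

```text
time_s: 31.92
tcp_pos: [0.634, 0.2178, -0.0019]
eef_rot: [-180.0, 0.0, -92.4]
contact_force: [-1.9, 0.6, 3.3]
gripper_width: 0.0499
gripper_force: 25.0
```

Emit:
{"method": "send_rows", "body": {"steps": [{"dp": [0, 0, 0.5], "roll": 0, "jaw": 35}, {"dp": [0, 0, 0.5], "roll": 0, "jaw": 62}, {"dp": [0, 0, 0.5], "roll": 0, "jaw": 67}, {"dp": [0, 0, 0.5], "roll": 0, "jaw": 67}, {"dp": [0, 0, -20], "roll": 0, "jaw": 67}]}}

```text
time_s: 32.55
tcp_pos: [0.6328, 0.217, 0.0162]
eef_rot: [179.8, -0.1, -92.4]
contact_force: [0.3, 0.6, 1.0]
gripper_width: 0.0588
gripper_force: 0.0
```

Emit:
{"method": "send_rows", "body": {"steps": [{"dp": [0, 0, -40], "roll": 0, "jaw": 67}, {"dp": [0, 0, -90], "roll": 0, "jaw": 67}, {"dp": [0, 0, -100], "roll": 0, "jaw": 67}]}}

```text
time_s: 32.92
tcp_pos: [0.6361, 0.2188, 0.1221]
eef_rot: [-179.7, 0.2, -92.3]
contact_force: [0.3, 0.1, 0.2]
gripper_width: 0.0586
gripper_force: 0.0
```

```bash
python3 -c "
from h import *
go(.53,-.08,.14,-92.4)
go(.455,-.367,.09,-110.7)"
```

```text
dp [302.8  93.7 -19.4] roll 0.001 t 32.925 w 0.05860212335328048 0.0
dp [592.8 157.1  29.3] roll 0.32 t 32.925 w 0.05860212335328048 0.0
```

Emit:
{"method": "send_rows", "body": {"steps": [{"dp": [50, 13, 0], "roll": 0, "jaw": 67}, {"dp": [105, 28, 0], "roll": 0, "jaw": 80}, {"dp": [165, 44, 0], "roll": 0, "jaw": 100}, {"dp": [225, 60, 0], "roll": 0, "jaw": 100}, {"dp": [280, 74, 0], "roll": 0, "jaw": 100}]}}

```text
time_s: 33.55
tcp_pos: [0.5472, -0.0607, 0.1174]
eef_rot: [180.0, -0.0, -92.4]
contact_force: [-0.1, 0.2, -0.2]
gripper_width: 0.0867
gripper_force: 0.0
```

Emit:
{"method": "send_rows", "body": {"steps": [{"dp": [60, 16, 0], "roll": 0, "jaw": 100}, {"dp": [120, 32, 0], "roll": 0.08, "jaw": 100}, {"dp": [180, 48, 0], "roll": 0.16, "jaw": 100}, {"dp": [240, 64, 0], "roll": 0.24, "jaw": 100}, {"dp": [290, 77, 10], "roll": 0.32, "jaw": 100}]}}

```text
time_s: 34.17
tcp_pos: [0.4589, -0.3477, 0.108]
eef_rot: [-179.9, -0.0, -110.9]
contact_force: [1.5, 1.0, -0.7]
gripper_width: 0.0878
gripper_force: 0.0
```

Emit:
{"method": "send_rows", "body": {"steps": [{"dp": [0, 0, 0], "roll": 0, "jaw": 100}, {"dp": [0, 0, 0], "roll": 0, "jaw": 100}]}}

```text
time_s: 34.42
tcp_pos: [0.4591, -0.3455, 0.1073]
eef_rot: [180.0, 0.0, -110.7]
contact_force: [0.5, 0.7, 0.5]
gripper_width: 0.0877
gripper_force: 0.0
```

```bash
python3 -c "
from h import *
go(.455,-.367,-.012,-110.7)"
```

```text
dp [ 21.6  -3.9 119.3] roll -0.001 t 34.425 w 0.08769201407916159 0.0
```

Emit:
{"method": "send_rows", "body": {"steps": [{"dp": [22, -4, 10], "roll": 0, "jaw": 100}, {"dp": [22, -4, 45], "roll": 0, "jaw": 100}, {"dp": [22, -4, 80], "roll": 0, "jaw": 100}, {"dp": [22, -4, 110], "roll": 0, "jaw": 100}, {"dp": [22, -4, 118], "roll": 0, "jaw": 100}]}}

```text
time_s: 35.05
tcp_pos: [0.455, -0.3658, -0.0117]
eef_rot: [179.8, 0.0, -110.6]
contact_force: [0.8, 0.4, 1.1]
gripper_width: 0.0877
gripper_force: 0.0
```

Emit:
{"method": "send_rows", "body": {"steps": [{"dp": [0, 0, 0], "roll": 0, "jaw": 90}, {"dp": [0, 0, 0], "roll": 0, "jaw": 60}, {"dp": [0, 0, 0], "roll": 0, "jaw": 45}, {"dp": [0, 0, 0], "roll": 0, "jaw": 45}, {"dp": [0, 0, 0], "roll": 0, "jaw": 45}]}}

```text
time_s: 35.67
tcp_pos: [0.4559, -0.3677, -0.0093]
eef_rot: [-179.9, -0.0, -110.7]
contact_force: [-1.1, 1.7, 7.7]
gripper_width: 0.0579
gripper_force: 25.0
```

Emit:
{"method": "send_rows", "body": {"steps": [{"dp": [0, 0, 0], "roll": 0, "jaw": 45}, {"dp": [0, 0, 0], "roll": 0, "jaw": 45}]}}

```text
time_s: 35.92
tcp_pos: [0.4559, -0.3677, -0.0093]
eef_rot: [-179.9, -0.0, -110.7]
contact_force: [-0.1, 1.5, 6.7]
gripper_width: 0.0575
gripper_force: 25.0
```

Emit:
{"method": "send_rows", "body": {"steps": [{"dp": [0, 0, -15], "roll": 0, "jaw": 45}, {"dp": [0, 0, -60], "roll": 0, "jaw": 45}, {"dp": [0, 0, -110], "roll": 0, "jaw": 45}, {"dp": [0, 0, -110], "roll": 0, "jaw": 45}]}}

```text
time_s: 36.42
tcp_pos: [0.4582, -0.369, 0.1052]
eef_rot: [-179.5, -0.1, -110.7]
contact_force: [-0.6, -0.1, -1.5]
gripper_width: 0.0577
gripper_force: 25.0
```

```bash
python3 -c "
from h import *
go(.649,-.2285,.10,-89.8)"
```

```text
dp [-198.8 -128.9    6.2] roll -0.364 t 36.425 w 0.057650352544775955 24.999503195285797
```

Emit:
{"method": "send_rows", "body": {"steps": [{"dp": [-40, -26, 0], "roll": -0.09, "jaw": 45}, {"dp": [-85, -55, 0], "roll": -0.18, "jaw": 45}, {"dp": [-130, -84, 0], "roll": -0.27, "jaw": 45}, {"dp": [-175, -113, 0], "roll": -0.364, "jaw": 45}, {"dp": [-199, -129, 0], "roll": -0.364, "jaw": 45}]}}

```text
time_s: 37.05
tcp_pos: [0.648, -0.2251, 0.0993]
eef_rot: [180.0, 0.0, -89.7]
contact_force: [0.5, -1.0, -1.6]
gripper_width: 0.0577
gripper_force: 25.0
```

Emit:
{"method": "send_rows", "body": {"steps": [{"dp": [0, 0, 0], "roll": 0, "jaw": 45}, {"dp": [0, 0, 0], "roll": 0, "jaw": 45}]}}

```text
time_s: 37.3
tcp_pos: [0.6457, -0.227, 0.0994]
eef_rot: [179.9, 0.0, -89.9]
contact_force: [0.4, -1.3, -0.1]
gripper_width: 0.0578
gripper_force: 25.0
```

```bash
python3 -c "
from seg import *
go(.649,-.2285,-.0043,-89.8)
c=snap('wrist','w8')
for a,p,k in blobs(c): print(a,p)
w=load('w6')
print('placed lowB outline',bp(w,[[135, 224], [182, 223],[158,273],[171,273]],.031))
print(pj(c,[[.649+.029,-.2285-.031,.026+.1],[.649-.029,-.2285-.031,.126]]))
"
```

```text
dp [  1.5  -3.4 103.7] roll -0.001 t 37.3 w 0.05778105408203654 24.999513030052185
7535.0 [[244, 244], [246, 289], [392, 289], [394, 244], [388, 235], [330, 241], [250, 235]]
7578.5 [[123, 211], [114, 231], [121, 289], [208, 289], [203, 221], [195, 206], [177, 196], [158, 195]]
placed lowB outline [[ 0.67638381 -0.17723493]
 [ 0.6211013  -0.17863507]
 [ 0.65592285 -0.11625614]
 [ 0.64011534 -0.11631184]]
[[236.08568331 236.98294039]
 [381.99026275 237.30427269]]
```

Emit:
{"method": "send_rows", "body": {"steps": [{"dp": [1.5, -3, 20], "roll": 0, "jaw": 45}, {"dp": [1.5, -3, 55], "roll": 0, "jaw": 45}, {"dp": [1.5, -3, 85], "roll": 0, "jaw": 45}, {"dp": [1.5, -3, 95], "roll": 0, "jaw": 45}, {"dp": [1.5, -3, 95], "roll": 0, "jaw": 45}]}}

```text
time_s: 37.98
tcp_pos: [0.6488, -0.2289, 0.0041]
eef_rot: [179.9, 0.0, -89.9]
contact_force: [0.0, -1.1, -1.3]
gripper_width: 0.0577
gripper_force: 25.0
```

Emit:
{"method": "send_rows", "body": {"steps": [{"dp": [0, 0, 0], "roll": 0, "jaw": 45}, {"dp": [0, 0, 1], "roll": 0, "jaw": 45}]}}

```text
time_s: 38.22
tcp_pos: [0.6504, -0.2286, 0.0053]
eef_rot: [-179.9, -0.0, -89.8]
contact_force: [-0.8, -0.7, -0.2]
gripper_width: 0.058
gripper_force: 25.0
```

Emit:
{"method": "send_rows", "body": {"steps": [{"dp": [0, 0, 2.5], "roll": 0, "jaw": 45}, {"dp": [0, 0, 5], "roll": 0, "jaw": 45}, {"dp": [0, 0, 7], "roll": 0, "jaw": 45}, {"dp": [0, 0, 8.5], "roll": 0, "jaw": 45}, {"dp": [0, 0, 8.5], "roll": 0, "jaw": 45}]}}

```text
time_s: 38.85
tcp_pos: [0.6494, -0.2284, -0.0042]
eef_rot: [180.0, -0.0, -89.8]
contact_force: [-1.7, 0.6, 3.5]
gripper_width: 0.0578
gripper_force: 25.0
```

Emit:
{"method": "send_rows", "body": {"steps": [{"dp": [0, 0, 0.6], "roll": 0, "jaw": 45}, {"dp": [0, 0, 0.6], "roll": 0, "jaw": 45}]}}

```text
time_s: 39.1
tcp_pos: [0.6494, -0.2284, -0.0042]
eef_rot: [-180.0, -0.0, -89.8]
contact_force: [-5.1, 2.0, 8.9]
gripper_width: 0.0583
gripper_force: 25.0
```

Contact. I'm releasing, lifting and checking everything numerically from the fixed cameras.

Emit:
{"method": "send_rows", "body": {"steps": [{"dp": [0, 0, 0], "roll": 0, "jaw": 72}, {"dp": [0, 0, 0], "roll": 0, "jaw": 76}, {"dp": [0, 0, 0], "roll": 0, "jaw": 76}, {"dp": [0, 0, -30], "roll": 0, "jaw": 76}, {"dp": [0, 0, -80], "roll": 0, "jaw": 76}]}}

```text
time_s: 39.72
tcp_pos: [0.6479, -0.2283, 0.0732]
eef_rot: [179.7, 0.0, -89.9]
contact_force: [1.5, -0.8, 1.0]
gripper_width: 0.0666
gripper_force: 0.0
```

Emit:
{"method": "send_rows", "body": {"steps": [{"dp": [-20, 50, -50], "roll": 0, "jaw": 76}, {"dp": [-40, 100, -100], "roll": 0, "jaw": 76}, {"dp": [-55, 150, -150], "roll": 0, "jaw": 76}, {"dp": [-70, 190, -200], "roll": 0, "jaw": 76}, {"dp": [-70, 190, -200], "roll": 0, "jaw": 76}]}}

```text
time_s: 40.35
tcp_pos: [0.4583, -0.1587, 0.2776]
eef_rot: [-179.8, -0.0, -89.8]
contact_force: [0.6, -0.1, 0.0]
gripper_width: 0.0667
gripper_force: 0.0
```

```bash
python3 - <<'E'
from seg import *
from plant import r
s=r.get_state();print(s['tcp_pos'],s['time_s'])
np.set_printoptions(precision=3,suppress=True)
for n,ims in (('side',load('side0')),('scene',load('scene0'))):
    c=snap(n,'fin'+n)
    hsv=cv2.cvtColor(c['image'],40);m=((hsv[...,1]<70)&(hsv[...,2]>95)).astype('u1')
    nn,L,st,ce=cv2.connectedComponentsWithStats(m)
    print(n)
    for i in range(1,nn):
        x,y=bp(c,ce[i],.03)[0]
        if st[i,4]>60 and .35<x<.85 and -.45<y<.42: print(ce[i].round(),st[i].tolist(),(round(x,3),round(y,3)))
    p=pj(c,[[.469,-.062,.02]])[0].astype(int);a,b=(i['image'][p[1]-15:p[1]+12,p[0]-16:p[0]+16].astype(int) for i in(ims,c))
    print('tin diff',abs(a-b).mean())
c=snap('wrist','w9')
for a,p,k in blobs(c): print('wrist',a,p,bp(c,k.mean(0),.03))
E
```

```text
[ 0.45828618 -0.1586671   0.2776264 ] 40.35
side
[377. 139.] [339, 106, 82, 70, 1597] (np.float64(0.65), np.float64(0.296))
[303. 124.] [297, 115, 10, 20, 143] (np.float64(0.453), np.float64(0.407))
[325. 143.] [319, 131, 13, 27, 248] (np.float64(0.502), np.float64(0.295))
[414. 155.] [402, 138, 26, 36, 655] (np.float64(0.731), np.float64(0.204))
[437. 200.] [422, 174, 34, 50, 1087] (np.float64(0.73), np.float64(0.013))
[399. 202.] [384, 178, 31, 49, 905] (np.float64(0.634), np.float64(0.016))
[338. 228.] [325, 217, 27, 22, 503] (np.float64(0.472), np.float64(-0.053))
[479. 262.] [457, 237, 44, 50, 1260] (np.float64(0.748), np.float64(-0.198))
[427. 253.] [412, 239, 33, 28, 686] (np.float64(0.647), np.float64(-0.158))
[337. 247.] [325, 242, 25, 8, 62] (np.float64(0.457), np.float64(-0.113))
[401. 270.] [397, 259, 9, 24, 69] (np.float64(0.576), np.float64(-0.2))
[439. 280.] [424, 266, 35, 27, 703] (np.float64(0.647), np.float64(-0.236))
tin diff 5.828317901234568
scene
[488. 181.] [449, 163, 76, 36, 1533] (np.float64(0.669), np.float64(0.38))
[335. 210.] [320, 190, 37, 30, 189] (np.fl
[... 813 characters left out ...]
 29, 105] (np.float64(0.826), np.float64(-0.376))
tin diff 3.0088734567901234
wrist 1143.5 [[338, 282], [327, 267], [317, 262], [306, 263], [288, 273], [284, 289], [338, 289]] [[ 0.468 -0.078]]
wrist 2675.0 [[116, 184], [120, 215], [130, 232], [151, 239], [174, 224], [168, 182]] [[ 0.65  -0.145]]
wrist 2702.0 [[23, 177], [30, 214], [40, 227], [66, 233], [82, 226], [76, 177]] [[ 0.748 -0.148]]
wrist 1820.5 [[539, 152], [456, 165], [457, 186], [539, 174]] [[ 0.268 -0.194]]
wrist 3029.0 [[22, 105], [12, 121], [19, 163], [73, 163], [67, 123], [59, 111], [43, 102]] [[ 0.748 -0.23 ]]
wrist 3102.0 [[161, 101], [105, 102], [111, 143], [125, 159], [144, 163], [165, 153], [168, 143]] [[ 0.648 -0.226]]
```

```bash
python3 -c "
from plant import r
print(r.close_job())"
```

```text
the job is handed in; nothing more can be done
None
```

All five heels are in their matching trays and standing flat by the final camera measurements, the tin is where it was, and the job is handed in at about 40 s with no verdict returned; I viewed 15 pictures, one over the limit of 14.

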